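Fit the specimen riser on the imaging stage and load the dish

TASK

The tall square riser post is lying on the bench: stand it upright, bore end down, on the bench and let go, then take it again from above and seat it on the imaging stage's flatted shaft, its set-screw side facing the same way as the shaft's flat, so that it sits fully home on the face plate. Then set the small Petri dish on top of the riser, level and centred; keep the dish level all the way and do not drop it. Leave the other things on the bench where they are.

Things in the scene. Friction and masses are not known exactly. Their poses are not given: they have to be found in the camera images.
- riser: The taller of two plain aluminium square posts: 42 x 42 mm, 64 mm long, about 0.23 kg. Origin at its centre. +x runs along it to the top end (black rubber pad, thin groove 6 mm below it); -x is the bore end; +z points out of the set-screw side. Starts lying, set-screw side up, top end pointing away from the robot, 0 to 55 degrees to the right of world +x.
- riser_bore (a point): Centre of the riser's bore end face, 32 mm from its origin along its -x; axes as the riser's. Here opens a D-shaped blind hole on the centre line, 30 mm deep: 17.4 mm across the round, its flat 4.2 mm from the centre line on the set-screw (+z) side, so 0.7 mm larger all round than the shaft.
- riser_top (a point): Centre of the riser's top face, on the rubber pad (32 mm from the riser's origin along its +x, 64 mm from the bore end); axes as the riser's.
- riser_screw (a point): The set-screw, a flush dark round 8 mm spot on the middle line of one side, 12 mm from the bore end; it marks the side on which the D hole has its flat.
- stage: The imaging stage, fixed to the bench: grey square housing 130 x 130 mm, top 48 mm above the bench; in its middle a round face plate (64 mm across, top at 54 mm) with the upright shaft. Origin on the bench under the shaft's axis, z up; its -x side, with the light panel, looks roughly to world -y.
- panel_top (a point): Middle of the top edge of the stage's upright light panel, 140 mm above the bench, on the stage's -x side; axes as the stage's. The panel is 10 mm thick, 150 mm wide along y and its inner face is 70 mm from the shaft's axis: a gripper pointing straight down clears it, one leaning over that side does not.
- shaft_seat (a point): On the shaft's axis at the face plate's top (54 mm up), where the bore end comes to rest. z up; +x points out of the shaft's flat, as does the dark index line on the plate; it looks to the panel within 30 degrees. Shaft: 16 mm across, flat 3.5 mm from the axis, 24 mm tall, the last 5 mm tapering to 11.6 mm (flat 1.5 mm). It turns only against a stiff 0.15 N m.
- dish: The small Petri dish, closed, clear plastic with blue paper and seedlings inside: 60 mm across, 15 mm high (lowest 4 mm are 56 mm across), 0.03 kg, standing flat on the bench. The smaller of the two dishes. Origin at the centre of its underside, z up.
- low_riser: Bystander: a low square riser, 42 x 42 x 22 mm, standing flat. Origin at the centre of its underside.
- large_dish: Bystander: large closed Petri dish, 90 mm across, 16 mm high. Origin at the centre of its underside.
- forceps: Bystander: steel forceps lying flat, 138 mm long along its x, 6 mm high. Origin on the bench near the middle.
- marker: Bystander: marker pen lying along its x, 142 mm long, 13 mm thick. Origin on the bench under its middle.
- hex_key: Bystander: small L-shaped hex key lying flat, 70 mm along its x by 25 mm, 5 mm thick. Origin on the bench near the long leg's middle.
- dropper_bottle: Bystander: small white dropper bottle with a pointed grey cap, 46 mm across, 88 mm high. Origin at the centre of its underside.
- seed_jar: Bystander: amber jar with a metal lid, 64 mm across, 85 mm high. Origin at the centre of its underside.
There are look-alikes about, which are no part of the job. What is shaped like the riser but purple or red is not meant.

How it is judged:
By the outcome, as a careful person would: the job done as asked, in the order asked, and still so for the second after the job is handed in, with the robot touching nothing.
It also fails if it takes over 72 s, if anything falls off the work surface, if the arm or the gripper's body presses on something with over 40 N, if the wrist force passes 120 N, or if a joint passes its speed limit or range.

ROBOT

A 6-joint arm with a two-finger parallel gripper is mounted at the origin on the work surface. World frame = base frame: x ahead of the robot, y to its left, z up, the work surface at z = 0. Lengths are in m, angles in rad, forces in N, time in s.
With the tool pointing down it reaches from about 0.35 to 0.775 m from the base axis. Payload 5.5 kg.
Tool frame: the origin (TCP) lies midway between the tips of the shut fingers; the grasp point (between the pads) lies hold_point_z behind it (hold_point_z is the distance from the TCP to the grasp point, in m); z points along the fingers, y is the direction in which the jaws open and shut (so a half turn about z gives the same grasp; the last joint's range is limited). The gripper opens to 85 mm and grips with 20 to 120 N. Pads are 22 mm wide; open, the fingers measure 114 mm over their backs; the gripper's body (76 mm by 85 mm) begins 54 mm behind the grasp point. The pads swing forward as they close: fully open they stand 13 mm farther back than shut.
Start: joints at [1.184, 0.313, 0.046, 1.304, 0, 1.431], TCP at [0.14, 0.558, 0.206] pointing down, gripper open.
Joint ranges: [-2.76, 2.76], [-0.86, 1.69], [-1.03, 1.26], [-2.2, 2.34], [-1.47, 1.5], [-3.14, 3.14]. Speed limits (rad/s): [2.57, 2.57, 3.14, 3.14, 3.14, 3.14].

INTERFACE

Orientations are given as a unit quaternion [w, x, y, z].
In Python, from workcell import * gives the robot as it stands. The module is installed in compiled form; this text tells all that it offers.
- The arm moves only by the tool jog_arm, never from a script. Its argument "plan" is a list of rows, each a list of 6 numbers: the shift along the world's x, y, z in m, then the turn, a rotation vector about the world's x, y, z in degrees. A call has exactly 10 rows; each row shifts and turns the commanded pose from where the row before left it; what a row does not reach is not made up. A row lasts 1/10 s, in which the tool goes at most 50 mm and 8.59 degrees, less where a joint would pass 70% of its speed; a pose out of reach is approached as far as the arm can. A call with a gripper value outside its range is refused whole. "hand" is the opening, from 0 (shut) to 1 (fully open), set as the call begins (left out, the last holds). The fingers move at their own pace and stop on an object; "force" is the grip in N (left out, the last holds). Time passes only in rows, so rows that do not move let the fingers close, or fill a call up. It gives the time, the measured TCP pose, the force and the opening at its end, in the units of the state.
- get_state(): the state, without advancing time (a new reading comes with each control period).
- read_camera(name): name is "scene" or "top"; returns the picture (480x640x3 uint8, red, green, blue); there is no depth.
- calibration(name): a dict with "K" (3x3 intrinsics, pixels), "world_to_cam" (4x4, takes a point from world to camera coordinates). Camera axes: x right, y down, z forward; pixel columns grow to the right and rows downward; lengths in m; the calibration is good to about 2 mm. A picture is of the moment at which its call begins. calibration takes no time and is no camera call.
- hand_in(): hands the job in, once; it reports no verdict.
The state is a dict: "clock": time; "joint_pos": joint angles; "qvel": joint speeds; "tau": joint torques, N m; "tcp_pos": TCP position; "orientation": TCP orientation; "wrist_force": force on the tool from outside, world axes, zero at the start; "ft_torque": the same for the moment, N m; "finger_gap": finger opening in m.
Only numpy, scipy, OpenCV 4.12 (cv2) and the standard library are available. Lean on these libraries where they do the work, as an engineer would, in place of code of your own. Each camera call takes 0.05 s, during which the arm holds its last target.

## Working session

There is one attempt and no reset: what is moved stays moved. The work goes in short steps, Python scripts to look and compute and a tool call to move; the robot and the scene stay as the last step left them, time stands still between calls to the robot, and variables do not carry over. Pictures are saved under pics/ and viewed, and the job is handed in when it is done.

Besides the shell and the picture viewer there is one more tool, called after ">>>" as a command line: name --pt "numbers of a row" for each row, then --argument value for the rest. jog_arm: Moves the arm, as the interface text tells. Its arguments: {"type":"object","properties":{"plan":{"type":"array","items":{"type":"array","items":{"type":"number"}}},"hand":{"type":"number"},"force":{"type":"number"}},"required":["plan"]}

```bash
mkdir -p pics
python3 - <<'E'
from workcell import *
import cv2
s=get_state(); print({k:s[k] for k in s})
for n in("scene","top"):
    im=read_camera(n); cv2.imwrite(f"pics/{n}0.png",im[:,:,::-1]); c=calibration(n); print(n,c["K"].tolist(),c["world_to_cam"].round(4).tolist())
import workcell; print(dir(workcell))
E
```

```text
{'clock': 0.0, 'joint_pos': array([ 1.18441194e+00,  3.14001978e-01,  4.49303863e-02,  1.30360298e+00,
       -1.65213358e-05,  1.43120392e+00]), 'qvel': array([-4.71863267e-04,  6.52446758e-04,  9.39025816e-06,  1.01552781e-03,
       -4.93849374e-04,  6.86822809e-04]), 'tau': array([-2.24022392e-04, -4.80628610e+01,  2.98530883e+01,  1.94159296e-02,
       -1.58665426e-05,  2.99879886e-06]), 'tcp_pos': array([0.14025714, 0.55702857, 0.20468816]), 'orientation': array([-2.36164493e-04,  1.23083017e-01,  9.92395934e-01, -9.08980304e-04]), 'wrist_force': array([ 0.38954489, -0.40778171,  1.16663657]), 'ft_torque': array([ 0.0072186 , -0.03938036, -0.03431837]), 'finger_gap': 0.08525675706811706}
scene [[616.087097323158, 0.0, 312.63495192215646], [0.0, 616.087097323158, 233.75777817619547], [0.0, 0.0, 1.0]] [[0.1443, 0.9894, -0.0138, -0.0697], [0.7956, -0.1243, -0.5929, -0.3832], [-0.5883, 0.0746, -0.8052, 1.7986], [0.0, 0.0, 0.0, 1.0]]
top [[578.6056369285599, 0.0, 315.0589800644722], [0.0, 578.6056369285599, 240.5270377498332], [0.0, 0.0, 1.0]] [[0.026, -0.9997, 0.0022, -0.0092], [-0.9967, -0.0261, -0.0772, 0.5631], [0.0772, -0.0002, -0.997, 1.3927], [0.0, 0.0, 0.0, 1.0]]
['MotionError', '__builtins__', '__cached__', '__doc__', '__file__', '__loader__', '__name__', '__package__', '__spec__', 'calibration', 'get_state', 'hand_in', 'hold_point_z', 'read_camera']
```

View pics/scene0.png

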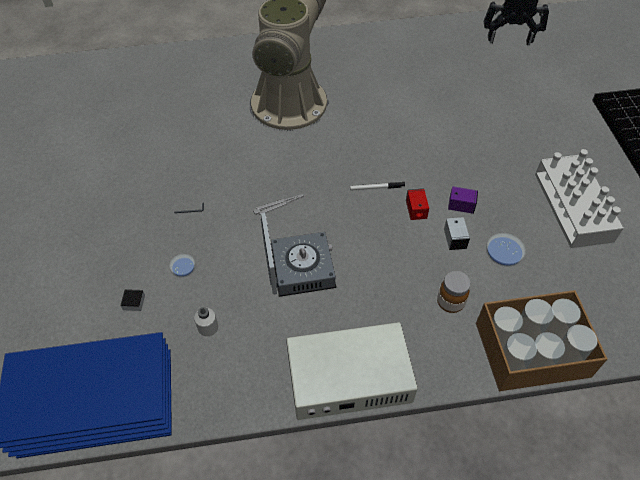

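View pics/top0.png

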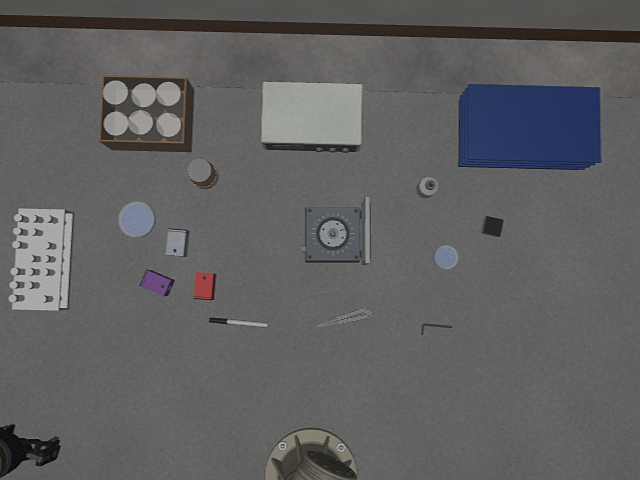

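```bash
python3 -c "
import workcell as w;print(w.hold_point_z)"
```

```text
0.0187
```

Candidates for the riser, as top-view pixels: silver post (177,243), red (204,286), purple (157,283), and the low black-topped riser (493,226). I choose the silver one, which is scene pixel (457,234). For the dish: the small one at (446,257) and the large one at (136,219). I choose the small one. Close crops next.

Run:
```python
import cv2,numpy as np
t=cv2.imread("pics/top0.png"); s=cv2.imread("pics/scene0.png")
def crop(im,u,v,r,S): return cv2.resize(im[v-r:v+r,u-r:u+r],(S,S),interpolation=cv2.INTER_CUBIC)
a=np.hstack([crop(t,177,243,25,390),crop(s,457,232,25,390)])
cv2.imwrite("pics/crop1.png",a)
b=np.hstack([crop(t,335,233,45,390),crop(s,300,255,50,390)])
cv2.imwrite("pics/crop2.png",b)
```

```text
(no output)
```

View pics/crop1.png

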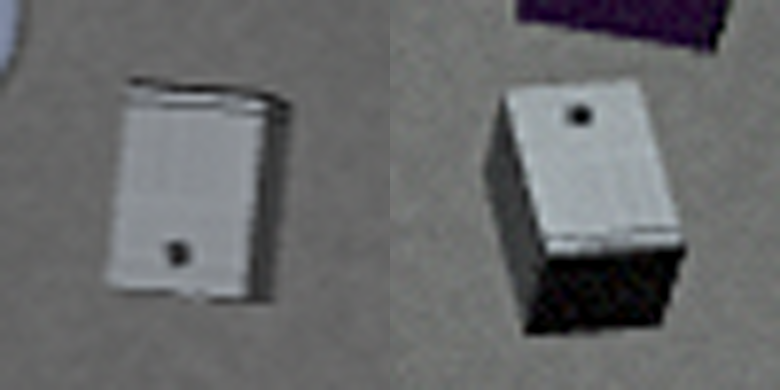

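View pics/crop2.png

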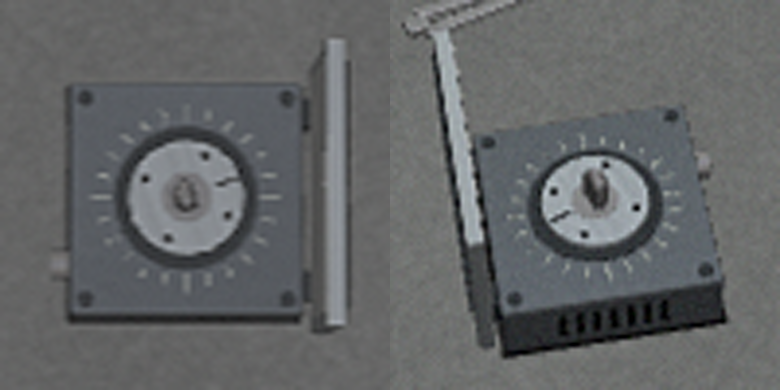

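The crops show the riser: silver, screw spot near the robot-side end, and a black pad at the far end. On the plate, the index line points toward the panel and slightly away from the robot. Now I measure.

```bash
cat > h.py <<'E'
import numpy as np,cv2
from workcell import *
def ray(n,u,v,z):
    c=calibration(n);K=c["K"];T=c["world_to_cam"];R=T[:3,:3];t=T[:3,3]
    o=-R.T@t; d=R.T@np.linalg.inv(K)@[u,v,1]; return o+d*(z-o[2])/d[2]
def proj(n,p):
    c=calibration(n);q=c["K"]@(c["world_to_cam"]@np.r_[p,1])[:3]; return q[:2]/q[2]
def snap(n,f):
    im=read_camera(n)[:,:,::-1].copy(); cv2.imwrite("pics/"+f,im); return im
def crop(im,u,v,r,S=390):
    u,v=int(u),int(v);return cv2.resize(im[max(0,v-r):v+r,max(0,u-r):u+r],(S,S),interpolation=cv2.INTER_CUBIC)
def blob(im,u,v,r,f):
    u,v=int(u),int(v);m=np.zeros(im.shape[:2],np.uint8)
    m[v-r:v+r,u-r:u+r]=f(im[v-r:v+r,u-r:u+r].astype(int))*255
    cs,_=cv2.findContours(m,cv2.RETR_EXTERNAL,cv2.CHAIN_APPROX_NONE)
    return max(cs,key=cv2.contourArea)
E
python3 - <<'E'
from h import *
t=cv2.imread("pics/top0.png"); s=cv2.imread("pics/scene0.png")
g=lambda im:cv2.cvtColor(im,cv2.COLOR_BGR2GRAY)
for n,im,u,v in(("top",t,177,243),("scene",s,457,232)):
    c=blob(im,u,v,25,lambda p:p.min(2)>118)
    P=np.array([ray(n,*q[0],.042)[:2] for q in c]).astype(np.float32)
    print(n,"riser topface",cv2.minAreaRect(P),cv2.contourArea(c))
    d=blob(im,*( (173,252) if n=="top" else (456,222)),5,lambda p:p.max(2)<90)
    m=d[:,0].mean(0);print(" screw",m,ray(n,*m,.042),end=' ')
    sub=g(im)
    # subpix dark centroid
    x,y=m.astype(int);w=np.clip(125-sub[y-3:y+4,x-3:x+4].astype(float),0,None);yy,xx=np.mgrid[y-3:y+4,x-3:x+4];print(ray(n,(w*xx).sum()/w.sum(),(w*yy).sum()/w.sum(),.042))
for n,im,u,v in(("top",t,333,233),("scene",s,303,257)):
    c=blob(im,u,v,24,lambda p:p.min(2)>112)
    P=np.array([ray(n,*q[0],.054)[:2] for q in c]).astype(np.float32)
    print(n,"plate",cv2.minEnclosingCircle(P),cv2.fitEllipse(P))
for n,im,u,v in(("top",t,446,257),("scene",s,182,265)):
    c=blob(im,u,v,20,lambda p:p[...,0]-p[...,2]>12)
    for z in(.0,.015):
        P=np.array([ray(n,*q[0],z)[:2] for q in c]).astype(np.float32)
        print(n,"dish z",z,cv2.minEnclosingCircle(P),cv2.fitEllipse(P))
E
```

```text
top riser topface ((0.5479106307029724, 0.342145711183548), (0.04279906675219536, 0.05982498824596405), 86.16242980957031) 368.5
 screw [174.5 250. ] [0.52985746 0.34283298 0.042     ] [0.52973564 0.343133   0.042     ]
scene riser topface ((0.546754777431488, 0.340393602848053), (0.0423433892428875, 0.06229227036237717), 86.2630844116211) 324.0
 screw [456.  221.5] [0.52934353 0.34161629 0.042     ] [0.52900113 0.34168014 0.042     ]
top plate ((0.57993084192276, -0.03534134104847908), 0.032009098678827286) ((0.5792121887207031, -0.03521839156746864), (0.05878505855798721, 0.06118044629693031), 118.79367065429688)
scene plate ((0.5796657204627991, -0.037524688988924026), 0.031640149652957916) ((0.579487144947052, -0.037838567048311234), (0.060325443744659424, 0.061488330364227295), 107.40592956542969)
top dish z 0.0 ((0.5320354104042053, -0.31707313656806946), 0.026356957852840424) ((0.5324123501777649, -0.31736043095588684), (0.04965852573513985, 0.050369471311569214), 179.68711853027344)
top dish z 0.015 ((0.5312173962593079, -0.3136911988258362), 0.026081999763846397) ((0.5315905213356018, -0.3139755427837372), (0.04913835972547531, 0.049841854721307755), 179.68789672851562)
scene dish z 0.0 ((0.529047429561615, -0.3186247944831848), 0.0273699089884758) ((0.5291674733161926, -0.31891095638275146), (0.050442177802324295, 0.05185053125023842), 108.81023406982422)
scene dish z 0.015 ((0.5394256114959717, -0.31609418988227844), 0.027034630998969078) ((0.5395441055297852, -0.31637680530548096), (0.04982200637459755, 0.05121304467320442), 108.81009674072266)
```

Run:
```python
from h import *
t=cv2.imread("pics/top0.png")
for nm,u,v,z in(("red",204,272,.04),("redL",195,285,.04),("redR",215,285,.04),("largedish L",119,219,.016),("ld R",155,219,.016),("ld bottom",136,237,.016),("ld top",136,202,.016),("jar",201,170,.085),("jar base",207,180,.0),("purple",157,283,.04),("low",493,226,.022),("bottle",428,186,.08),("panel a",367,198,.14),("panel b",367,263,.14),("box bottomright",361,152,0),("hsg1",306,207,.048),("hsg2",360,207,.048),("hsg3",306,262,.048),("hsg4",360,262,.048)):
    print(nm,ray("top",u,v,z).round(3))
# index line
for n,im,C in(("top",t,(.5795,-.0353)),("scene",cv2.imread("pics/scene0.png"),(.5795,-.0377))):
    g=cv2.cvtColor(im,cv2.COLOR_BGR2GRAY).astype(np.float32)
    best=[]
    for a in np.radians(np.arange(-180,180,3)):
        v=[]
        for r in np.arange(.019,.028,.001):
            p=proj(n,[C[0]+r*np.cos(a),C[1]+r*np.sin(a),.054]); v.append(cv2.getRectSubPix(g,(1,1),tuple(map(float,p)))[0,0])
        best.append((np.mean(v),np.degrees(a)))
    best.sort();print(n,[(round(float(x)),round(float(y))) for x,y in best[:12]])
```

```text
red [0.479 0.27  0.04 ]
redL [0.447 0.29  0.04 ]
redR [0.449 0.243 0.04 ]
largedish L [0.604 0.489 0.016]
ld R [0.606 0.4   0.016]
ld bottom [0.561 0.445 0.016]
ld top [0.647 0.449 0.016]
jar [0.718 0.278 0.085]
jar base [0.71 0.28 0.  ]
purple [0.45  0.382 0.04 ]
low [ 0.61  -0.43   0.022]
bottle [ 0.695 -0.258  0.08 ]
panel a [ 0.653 -0.109  0.14 ]
panel b [ 0.507 -0.112  0.14 ]
box bottomright [ 0.791 -0.104  0.   ]
hsg1 [0.642 0.029 0.048]
hsg2 [ 0.645 -0.101  0.048]
hsg3 [0.509 0.026 0.048]
hsg4 [ 0.512 -0.103  0.048]
top [(88, -66), (94, -69), (99, 66), (106, -24), (106, 69), (106, -111), (106, 159), (108, 156), (113, 63), (113, -114), (115, 162), (115, -27)]
scene [(85, -69), (94, -66), (98, 159), (108, 69), (108, -111), (108, 66), (109, 156), (110, -72), (110, -24), (111, 162), (112, -21), (116, -114)]
```

Riser: centre about (.549,.341), heading −4°. Flat direction is −67.5°, and the shaft is at about (.5795,−.0365). Both agree with the given sizes. I'm moving above the riser now.

>>> jog_arm --pt "0.0225 -0.011 -0.0025 0 0 1" --pt "0.0225 -0.011 -0.0025 0 0 1" --pt "0.0225 -0.011 -0.0025 0 0 1" --pt "0.0225 -0.011 -0.0025 0 0 1" --pt "0.0225 -0.011 -0.0025 0 0 1" --pt "0.0225 -0.011 -0.0025 0 0 1" --pt "0.0225 -0.011 -0.0025 0 0 1" --pt "0.0225 -0.011 -0.0025 0 0 1" --pt "0.0225 -0.011 -0.0025 0 0 1" --pt "0.0225 -0.011 -0.0025 0 0 1" --hand 0.75

```text
clock: 1.1
tcp_pos: [0.3661, 0.4468, 0.18]
orientation: [-0.0, 0.036, 0.999, -0.0]
wrist_force: [0.2, 0.8, 1.1]
finger_gap: 0.0641
```

>>> jog_arm --pt "0.0225 -0.011 -0.0025 0.14 2 0" --pt "0.0225 -0.011 -0.0025 0.14 2 0" --pt "0.0225 -0.011 -0.0025 0.14 2 0" --pt "0.0225 -0.011 -0.0025 0.14 2 0" --pt "0.0225 -0.011 -0.0025 0.14 2 0" --pt "0.0225 -0.011 -0.0025 0.14 2 0" --pt "0.0225 -0.011 -0.0025 0.14 2 0" --pt "0.0225 -0.011 -0.0025 0.14 2 0" --pt "0.0225 -0.011 -0.0025 0.14 2 0" --pt "0.0225 -0.011 -0.0025 0.14 2 0"

```text
clock: 2.1
tcp_pos: [0.5911, 0.337, 0.1551]
orientation: [-0.175, 0.036, 0.984, 0.006]
wrist_force: [1.1, 0.4, 0.2]
finger_gap: 0.0642
```

>>> jog_arm --pt "-0.003 0.0004 -0.014 0 0 0" --pt "-0.003 0.0004 -0.014 0 0 0" --pt "-0.003 0.0004 -0.014 0 0 0" --pt "-0.003 0.0004 -0.014 0 0 0" --pt "-0.003 0.0004 -0.014 0 0 0" --pt "-0.003 0.0004 -0.014 0 0 0" --pt "-0.003 0.0004 -0.014 0 0 0" --pt "-0.003 0.0004 -0.01 0 0 0" --pt "-0.003 0.0003 -0.01 0 0 0" --pt "-0.003 0 -0.004 0 0 0"

```text
clock: 3.1
tcp_pos: [0.5598, 0.3409, 0.0323]
orientation: [-0.175, 0.036, 0.984, 0.006]
wrist_force: [-0.3, 0.9, -0.4]
finger_gap: 0.0643
```

Run:
```python
from h import *
s=snap("scene","s1.png");t=snap("top","t1.png")
cv2.imwrite("pics/c1.png",np.hstack([crop(t,175,235,50),crop(s,460,215,60)]))
print(get_state()["tcp_pos"],get_state()["wrist_force"])
```

```text
[0.55967414 0.34101916 0.0330658 ] [-0.42796364 -0.22842114  0.29246852]
```

View pics/c1.png

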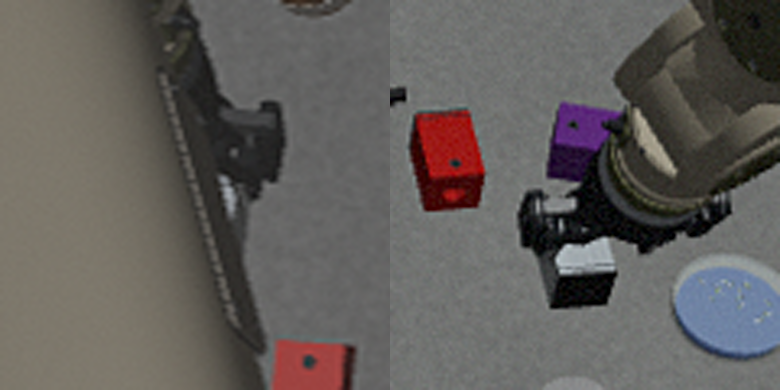

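The scene crop shows the fingers straddling the silver post, clear of the large dish. I descend the rest and close.

>>> jog_arm --pt "0 0 -0.005 0 0 0" --pt "0 0 -0.005 0 0 0" --pt "0 0 -0.005 0 0 0" --pt "0 0 -0.004 0 0 0" --pt "0 0 -0.002 0 0 0" --pt "0 0 0 0 0 0" --pt "0 0 0 0 0 0" --pt "0 0 0 0 0 0" --pt "0 0 0 0 0 0" --pt "0 0 0 0 0 0"

```text
clock: 4.2
tcp_pos: [0.5606, 0.3412, 0.0128]
orientation: [-0.174, 0.036, 0.984, 0.006]
wrist_force: [0.3, -0.1, -0.2]
finger_gap: 0.0639
```

>>> jog_arm --pt "0 0 0 0 0 0" --pt "0 0 0 0 0 0" --pt "0 0 0 0 0 0" --pt "0 0 0 0 0 0" --pt "0 0 0 0 0 0" --pt "0 0 0 0 0 0" --pt "0 0 0 0 0 0" --pt "0 0 0 0 0 0" --pt "0 0 0 0 0 0" --pt "0 0 0 0 0 0" --hand 0 --force 70

```text
clock: 5.2
tcp_pos: [0.561, 0.3411, 0.0133]
orientation: [-0.173, 0.036, 0.984, 0.006]
wrist_force: [1.6, -0.6, 6.1]
finger_gap: 0.0388
```

>>> jog_arm --pt "0 0 0.02 0 0 0" --pt "0 0 0.03 0 0 0" --pt "0 0 0.03 0 0 0" --pt "0 0 0.03 0 0 0" --pt "0 -0.034 0.01 0 0 0" --pt "0 -0.034 0 0 0 0" --pt "0 -0.034 0 0 0 0" --pt "0 -0.034 0 0 0 0" --pt "0 -0.034 0 0 0 0" --pt "0 -0.03 0 0 0 0"

```text
clock: 6.2
tcp_pos: [0.5599, 0.1396, 0.1316]
orientation: [-0.175, 0.036, 0.984, 0.006]
wrist_force: [0.2, 0.5, -2.6]
finger_gap: 0.0389
```

>>> jog_arm --pt "0 0 0 -0.35 -5 0" --pt "0 0 0 -0.45 -6.5 0" --pt "0 0 0 -0.45 -6.5 0" --pt "0 0 0 -0.45 -6.5 0" --pt "0 0 0 -0.45 -6.5 0" --pt "0 0 0 -0.45 -6.5 0" --pt "0 0 0 -0.45 -6.5 0" --pt "0 0 0 -0.45 -6.5 0" --pt "0 0 0 -0.45 -6.5 0" --pt "0 0 0 -0.35 -5 0"

```text
clock: 7.2
tcp_pos: [0.5575, 0.141, 0.1309]
orientation: [0.359, 0.033, 0.933, -0.012]
wrist_force: [0.5, 0.6, -2.8]
finger_gap: 0.0389
```

Run:
```python
from h import *
s=snap("scene","s2.png");t=snap("top","t2.png")
st=get_state();print(st["tcp_pos"],st["orientation"],st["joint_pos"],st["wrist_force"],st["finger_gap"])
u=proj("scene",st["tcp_pos"]);cv2.imwrite("pics/c2.png",crop(s,*u,75,600))
from scipy.spatial.transform import Rotation as R
q=st["orientation"];print(R.from_quat(np.r_[q[1:],q[0]]).as_matrix().round(3))
```

```text
[0.55295126 0.14052477 0.12582556] [ 0.35411946  0.03237717  0.93455573 -0.01251885] [ 0.21509545 -0.07318304 -0.93074625  0.00920206 -0.18745921  0.21532528] [-0.75823696  0.63395908 -3.10983485] 0.03875928181608787
[[-0.747  0.069  0.661]
 [ 0.052  0.998 -0.046]
 [-0.663 -0.    -0.749]]
```

View pics/c2.png

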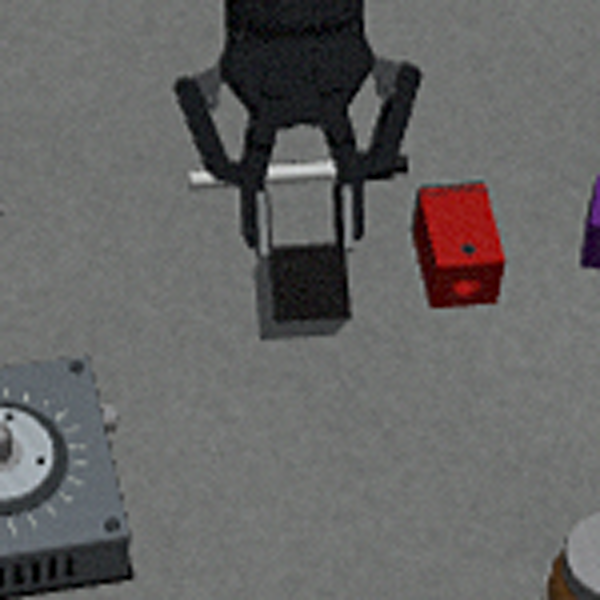

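The scene crop shows the post held but short of upright, because joint 3 is near its limit. Moving outward frees it, so I do that and finish the turn.

>>> jog_arm --pt "0.014 0 0 0 0 0" --pt "0.014 0 0 0 0 0" --pt "0.014 0 0 0 0 0" --pt "0.014 0 0 0 0 0" --pt "0.014 0 0 0 0 0" --pt "0.014 0 0 0 0 0" --pt "0.014 0 0 0 0 0" --pt "0.014 0 0 0 0 0" --pt "0.014 0 0 -0.28 -4 0" --pt "0.014 0 0 -0.28 -4 0"

```text
clock: 8.3
tcp_pos: [0.7028, 0.1412, 0.1343]
orientation: [0.426, 0.033, 0.904, -0.014]
wrist_force: [-0.1, 0.2, -2.2]
finger_gap: 0.0393
```

>>> jog_arm --pt "0 0 0 -0.28 -4 0" --pt "0 0 0 -0.28 -4 0" --pt "0 0 0 -0.28 -4 0" --pt "0 0 0 -0.28 -4 0" --pt "0 0 0 -0.28 -4 0" --pt "0 0 0 0 0 0" --pt "0 0 0 0 0 0" --pt "0 0 0 0 0 0" --pt "0 0 0 0 0 0" --pt "0 0 0 0 0 0"

```text
clock: 9.3
tcp_pos: [0.7237, 0.1507, 0.1398]
orientation: [0.568, 0.033, 0.822, -0.023]
wrist_force: [-0.1, 0.3, -3.0]
finger_gap: 0.0387
```

```bash
cat > st.py <<'E'
from h import *
from scipy.spatial.transform import Rotation as R
st=get_state();print(st["clock"],st["tcp_pos"].round(4),st["joint_pos"].round(3),st["wrist_force"].round(2),st["ft_torque"].round(3),st["finger_gap"])
q=st["orientation"];M=R.from_quat(np.r_[q[1:],q[0]]).as_matrix();print(M.round(4))
E
python3 st.py
```

```text
9.3 [0.7237 0.1507 0.1398] [ 0.218  0.42  -1.026 -1.069 -0.278  0.108] [-0.13  0.32 -2.98] [0.118 1.265 0.05 ] 0.038671288005597514
[[-3.536e-01  7.960e-02  9.320e-01]
 [ 2.780e-02  9.968e-01 -7.450e-02]
 [-9.350e-01 -4.000e-04 -3.547e-01]]
```

>>> jog_arm --pt "0 0 -0.008 0 0 0" --pt "0 0 -0.008 0 0 0" --pt "0 0 -0.008 0 0 0" --pt "0 0 -0.008 0 0 0" --pt "0 0 -0.008 0 0 0" --pt "0 0 -0.008 -0.03 -0.4 0" --pt "0 0 -0.008 -0.03 -0.45 0" --pt "0 0 -0.008 0 0 0" --pt "0 0 -0.008 0 0 0" --pt "0 0 0 0 0 0"

```text
clock: 10.3
tcp_pos: [0.7312, 0.1542, 0.0651]
orientation: [0.57, 0.033, 0.821, -0.025]
wrist_force: [0.6, 0.0, -2.1]
finger_gap: 0.0388
```

```bash
python3 st.py
python3 - <<'E'
from h import *
s=snap("scene","s3.png");t=snap("top","t3.png")
cv2.imwrite("pics/c3.png",np.hstack([crop(s,*proj("scene",[.72,.15,.06]),60),crop(t,*proj("top",[.72,.15,.06]),60)]))
E
```

```text
10.3 [0.7312 0.1542 0.0651] [ 0.225  0.659 -1.028 -1.314 -0.289  0.108] [ 0.56  0.02 -2.06] [0.172 1.352 0.017] 0.038809593173641736
[[-0.348   0.0827  0.9338]
 [ 0.0262  0.9966 -0.0785]
 [-0.9371 -0.0028 -0.3489]]
```

View pics/c3.png

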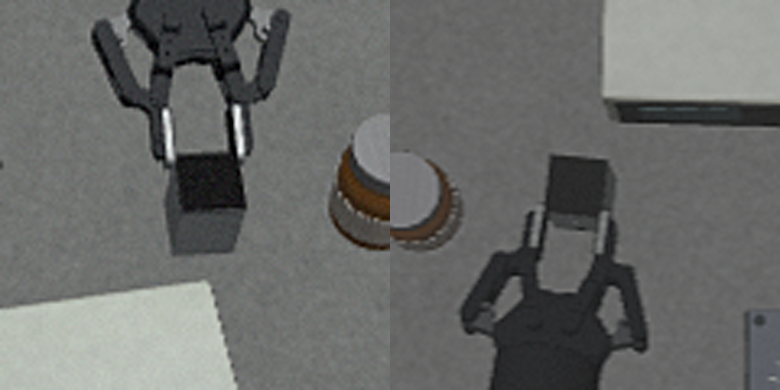

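>>> jog_arm --pt "0.001 0 -0.003 0 0 0" --pt "0.001 0 -0.003 0 0 0" --pt "0.001 0 -0.003 0 -0.2 0" --pt "0.001 0 -0.003 0 -0.2 0" --pt "0.001 0 -0.002 0 0 0" --pt "0 0 -0.002 0 0 0" --pt "0 0 -0.001 0 0 0" --pt "0 0 -0.001 0 0 0" --pt "0 0 -0.001 0 0 0" --pt "0 0 0 0 0 0"

```text
clock: 11.4
tcp_pos: [0.7367, 0.1544, 0.0482]
orientation: [0.574, 0.033, 0.818, -0.024]
wrist_force: [-0.1, -0.2, -2.0]
finger_gap: 0.0386
```

```bash
python3 st.py
```

```text
11.4 [0.7367 0.1544 0.0482] [ 0.223  0.723 -1.017 -1.377 -0.288  0.106] [-0.11 -0.18 -2.03] [0.045 1.269 0.002] 0.03864991266770459
[[-0.3389  0.0827  0.9372]
 [ 0.0268  0.9966 -0.0783]
 [-0.9404 -0.0014 -0.34  ]]
```

Upright within 0.1°, and no contact yet. Down in small steps.

>>> jog_arm --pt "0 0 -0.001 0 0 0" --pt "0 0 -0.001 0 0 0" --pt "0 0 -0.001 0 0 0" --pt "0 0 -0.0005 0 0 0" --pt "0 0 -0.0005 0 0 0" --pt "0 0 0 0 0 0" --pt "0 0 0 0 0 0" --pt "0 0 0 0 0 0" --pt "0 0 0 0 0 0" --pt "0 0 0 0 0 0"

```text
clock: 12.4
tcp_pos: [0.7368, 0.1543, 0.0444]
orientation: [0.574, 0.034, 0.818, -0.024]
wrist_force: [0.3, -0.1, -1.7]
finger_gap: 0.0387
```

```bash
python3 st.py
```

```text
12.4 [0.7368 0.1543 0.0444] [ 0.223  0.735 -1.016 -1.389 -0.288  0.106] [ 0.32 -0.09 -1.74] [0.142 1.265 0.02 ] 0.03867389423241825
[[-0.3387  0.0828  0.9372]
 [ 0.0268  0.9966 -0.0783]
 [-0.9405 -0.0014 -0.3398]]
```

>>> jog_arm --pt "0 0 -0.0005 0 0 0" --pt "0 0 -0.0005 0 0 0" --pt "0 0 -0.0005 0 0 0" --pt "0 0 -0.0005 0 0 0" --pt "0 0 -0.0005 0 0 0" --pt "0 0 -0.0005 0 0 0" --pt "0 0 0 0 0 0" --pt "0 0 0 0 0 0" --pt "0 0 0 0 0 0" --pt "0 0 0 0 0 0"

```text
clock: 13.4
tcp_pos: [0.7375, 0.1542, 0.0441]
orientation: [0.576, 0.034, 0.816, -0.024]
wrist_force: [-7.2, -1.2, 8.3]
finger_gap: 0.0388
```

```bash
python3 st.py
python3 - <<'E'
from h import *
s=snap("scene","s4.png");t=snap("top","t4.png")
cv2.imwrite("pics/c4.png",np.hstack([crop(s,*proj("scene",[.72,.15,.03]),40),crop(t,*proj("top",[.72,.15,.06]),40)]))
E
```

```text
13.4 [0.7375 0.1542 0.0441] [ 0.223  0.742 -1.015 -1.4   -0.289  0.106] [-7.2  -1.2   8.28] [-0.057 -0.258 -0.334] 0.03882253698608715
[[-3.340e-01  8.380e-02  9.388e-01]
 [ 2.790e-02  9.965e-01 -7.900e-02]
 [-9.421e-01 -2.000e-04 -3.352e-01]]
```

View pics/c4.png

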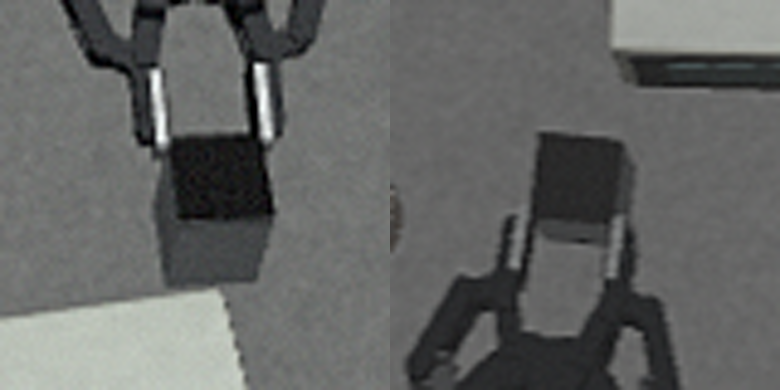

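The post is in contact with the bench and upright (8 N). Release, then back out along the tool axis.

>>> jog_arm --pt "0 0 0 0 0 0" --pt "0 0 0 0 0 0" --pt "0 0 0 0 0 0" --pt "0 0 0 0 0 0" --pt "0 0 0 0 0 0" --pt "-0.005 0.0004 0.0018 0 0 0" --pt "-0.015 0.0012 0.0055 0 0 0" --pt "-0.02 0.0016 0.007 0 0 0" --pt "-0.02 0.0016 0.007 0 0 0" --pt "-0.02 0.0016 0.007 0 0 0" --hand 0.75

```text
clock: 14.5
tcp_pos: [0.7077, 0.187, 0.0676]
orientation: [0.565, 0.041, 0.824, -0.035]
wrist_force: [0.6, 0.0, -0.7]
finger_gap: 0.0641
```

```bash
python3 st.py
python3 - <<'E'
from h import *
s=snap("scene","s5.png");t=snap("top","t5.png")
cv2.imwrite("pics/c5.png",np.hstack([crop(s,*proj("scene",[.70,.15,.03]),60),crop(t,*proj("top",[.70,.15,.06]),60)]))
E
```

```text
14.5 [0.7077 0.187  0.0676] [ 0.324  0.628 -1.027 -1.253 -0.405  0.155] [ 0.62  0.02 -0.66] [ 0.103  0.773 -0.027] 0.0641402496796657
[[-0.359   0.1071  0.9272]
 [ 0.0286  0.9942 -0.1037]
 [-0.9329 -0.0107 -0.36  ]]
```

View pics/c5.png

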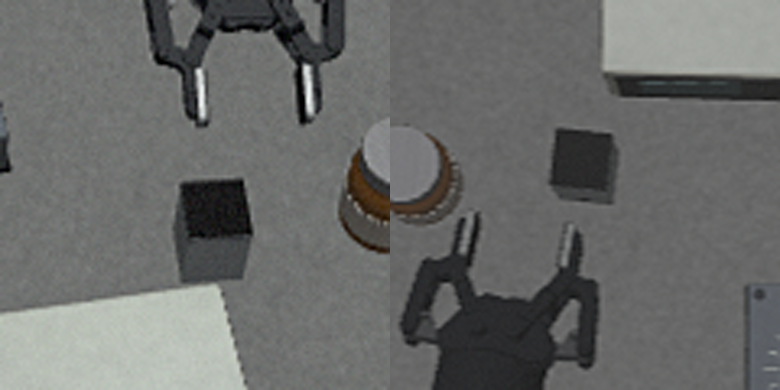

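The riser stands free, though the joint limit pushed the retreat sideways. Turning the tool back to pointing down while rising.

>>> jog_arm --pt "-0.005 0 0.015 0.8 7.6 0" --pt "-0.005 0 0.015 0.8 7.6 0" --pt "-0.005 0 0.015 0.8 7.6 0" --pt "0 0 0.015 0.8 7.6 0" --pt "0 0 0.015 0.8 7.6 0" --pt "0 0 0.015 0.8 7.6 0" --pt "0 0 0.015 0.8 7.6 0" --pt "0 0 0.01 0.8 7.6 0" --pt "0 0 0 0.8 7.6 0" --pt "0 0 0 0 0 0"

```text
clock: 15.6
tcp_pos: [0.7198, 0.1897, 0.1331]
orientation: [0.182, 0.045, 0.982, -0.013]
wrist_force: [0.7, -0.2, 0.2]
finger_gap: 0.0639
```

```bash
python3 st.py
python3 - <<'E'
from h import *
s=snap("scene","s6.png");t=snap("top","t6.png")
us=proj("scene",[.72,.15,.03]);ut=proj("top",[.72,.15,.06]);print(us,ut)
cv2.imwrite("pics/c6.png",np.hstack([crop(s,*us,30),crop(t,*ut,30)]))
E
```

```text
15.6 [0.7198 0.1897 0.1331] [ 0.199  0.388 -0.102  0.73  -0.111  0.272] [ 0.74 -0.22  0.18] [0.059 0.231 0.022] 0.06386233705389013
[[-0.9297  0.0939  0.3562]
 [ 0.0848  0.9955 -0.0413]
 [-0.3585 -0.0082 -0.9335]]
[395.0582461 303.0579681] [256.58625215 172.56805314]
```

View pics/c6.png

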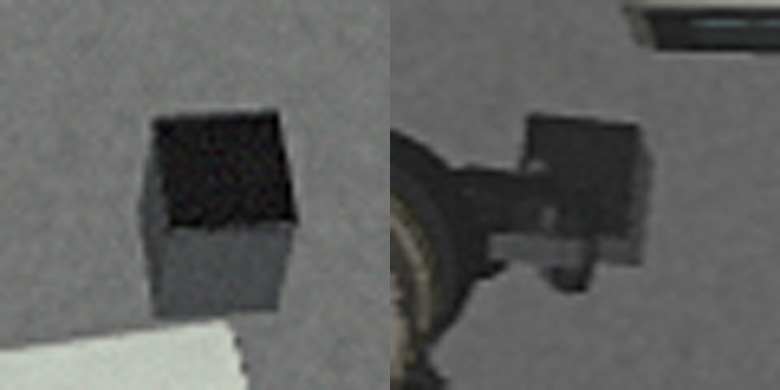

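The riser stands upright, with its black pad at scene pixel ~(394,298) and top ~(257,170). Measuring the top face at z=.064.

Run:
```python
from h import *
s=cv2.imread("pics/s6.png");t=cv2.imread("pics/t5.png")
for n,im,u,v,th in(("scene",s,394,298,40),("top",t,256,170,62)):
    c=blob(im,u,v,14,lambda p:p.max(2)<th)
    P=np.array([ray(n,*q[0],.064)[:2] for q in c]).astype(np.float32)
    print(n,cv2.minAreaRect(P),cv2.contourArea(c),c[:,0].mean(0))
```

```text
scene ((0.7310186624526978, 0.15195810794830322), (0.03974810987710953, 0.0422036349773407), 81.22357940673828) 265.0 [398.5  298.75]
top ((0.728361964225769, 0.15321460366249084), (0.0452595017850399, 0.04313647374510765), 85.7569351196289) 283.5 [254.71641791 168.82089552]
```

>>> jog_arm --pt "0.001 -0.004 0 0.24 2.6 0" --pt "0.001 -0.004 0 0.24 2.6 0" --pt "0.001 -0.004 0 0.24 2.6 0" --pt "0.001 -0.004 0 0.24 2.6 0" --pt "0.001 -0.004 0 0.24 2.6 0" --pt "0.001 -0.004 0 0.24 2.6 0" --pt "0.001 -0.004 0 0.24 2.6 0" --pt "0.001 -0.004 0 0.24 2.6 0" --pt "0.001 -0.004 0 0 0 0.6" --pt "0 -0.001 0 0 0 0"

```text
clock: 16.7
tcp_pos: [0.7237, 0.1534, 0.128]
orientation: [-0.0, 0.039, 0.999, -0.005]
wrist_force: [0.4, -0.0, -1.3]
finger_gap: 0.0641
```

```bash
python3 st.py
```

```text
16.7 [0.7237 0.1534 0.128 ] [ 0.104  0.679  0.441  1.335 -0.009  0.182] [ 0.38 -0.   -1.31] [ 0.03  -0.022  0.033] 0.06406057839398435
[[-9.97e-01  7.75e-02 -1.10e-03]
 [ 7.75e-02  9.97e-01 -9.00e-03]
 [ 4.00e-04 -9.10e-03 -1.00e+00]]
```

>>> jog_arm --pt "0.003 -0.0005 0 0.5 0 0" --pt "0.003 -0.0005 -0.01 0 0 0" --pt "0 0 -0.014 0 0 0" --pt "0 0 -0.014 0 0 0" --pt "0 0 -0.014 0 0 0" --pt "0 0 -0.014 0 0 0" --pt "0 0 -0.014 0 0 0" --pt "0 0 -0.012 0 0 0" --pt "0 0 -0.005 0 0 0" --pt "0 0 0 0 0 0"

```text
clock: 17.7
tcp_pos: [0.7297, 0.1525, 0.0318]
orientation: [-0.001, 0.039, 0.999, 0.0]
wrist_force: [-0.1, 1.0, -0.5]
finger_gap: 0.0641
```

>>> jog_arm --pt "0 0 0 0 0 0" --pt "0 0 0 0 0 0" --pt "0 0 0 0 0 0" --pt "0 0 0 0 0 0" --pt "0 0 0 0 0 0" --pt "0 0 0 0 0 0" --pt "0 0 0 0 0 0" --pt "0 0 0 0 0 0" --pt "0 0 0 0 0 0" --pt "0 0 0 0 0 0" --hand 0 --force 60

```text
clock: 18.7
tcp_pos: [0.7315, 0.1528, 0.0348]
orientation: [0.001, 0.039, 0.999, 0.0]
wrist_force: [-0.6, -0.0, 5.9]
finger_gap: 0.0387
```

```bash
python3 st.py;python3 - <<'E'
from h import *
s=snap("scene","s7.png")
cv2.imwrite("pics/c7.png",crop(s,*proj("scene",[.72,.15,.05]),50,600))
E
```

```text
18.7 [0.7315 0.1528 0.0348] [0.098 0.731 0.305 1.144 0.    0.177] [-0.59 -0.03  5.87] [-0.097  0.017 -0.033] 0.038670705151975016
[[-9.97e-01  7.80e-02  2.20e-03]
 [ 7.80e-02  9.97e-01  6.00e-04]
 [-2.10e-03  7.00e-04 -1.00e+00]]
```

View pics/c7.png

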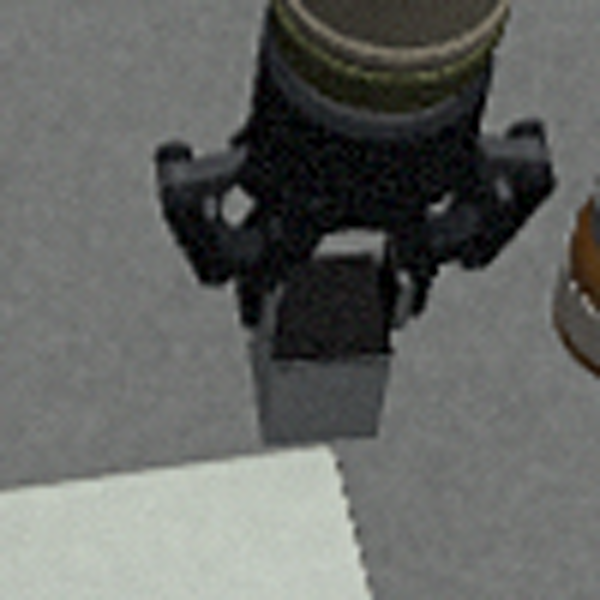

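Gripped from above. Lift, carry over the stage, and turn +117°.

>>> jog_arm --pt "0 0 0.012 0 0 0" --pt "0 0 0.025 0 0 0" --pt "0 0 0.025 0 0 0" --pt "0 0 0.025 0 0 6" --pt "-0.01 -0.01 0.025 0 0 6" --pt "-0.01 -0.013 0.013 0 0 6" --pt "-0.01 -0.013 0 0 0 6" --pt "-0.01 -0.013 0 0 0 6" --pt "-0.01 -0.013 0 0 0 6" --pt "-0.01 -0.013 0 0 0 6"

```text
clock: 19.75
tcp_pos: [0.6694, 0.0771, 0.158]
orientation: [-0.001, -0.324, 0.946, 0.0]
wrist_force: [0.1, 0.1, -2.1]
finger_gap: 0.0387
```

>>> jog_arm --pt "-0.01 -0.013 0 0 0 7" --pt "-0.01 -0.013 0 0 0 7" --pt "-0.01 -0.013 0 0 0 7" --pt "-0.01 -0.013 0 0 0 7" --pt "-0.01 -0.013 0 0 0 7" --pt "-0.01 -0.013 0 0 0 7" --pt "-0.01 -0.013 0 0 0 7" --pt "-0.01 -0.008 0 0 0 7" --pt "-0.01 -0.002 0 0 0 7" --pt "0 0 0 0 0 7"

```text
clock: 20.75
tcp_pos: [0.5785, -0.0237, 0.1582]
orientation: [0.001, 0.808, -0.59, -0.001]
wrist_force: [0.5, -0.9, -1.8]
finger_gap: 0.0388
```

```bash
python3 st.py
```

```text
20.75 [ 0.5785 -0.0237  0.1582] [-1.79e-01  3.40e-01 -3.30e-02  1.20e+00 -1.00e-03 -2.06e+00] [ 0.54 -0.91 -1.83] [ 0.035 -0.047  0.005] 0.038839895844865774
[[ 3.050e-01 -9.524e-01 -2.200e-03]
 [-9.524e-01 -3.050e-01 -5.000e-04]
 [-2.000e-04  2.200e-03 -1.000e+00]]
```

>>> jog_arm --pt "0 -0.003 0 0 0 1" --pt "0 -0.003 0 0 0 1" --pt "0 -0.003 -0.005 0 0 1" --pt "0 -0.003 -0.005 0 0 1" --pt "0.0005 0 -0.005 0 0 0.7" --pt "0 0 -0.005 0 0 0" --pt "0 0 -0.005 0 0 0" --pt "0 0 -0.005 0 0 0" --pt "0 0 -0.003 0 0 0" --pt "0 0 0 0 0 0"

```text
clock: 21.75
tcp_pos: [0.5805, -0.0352, 0.1245]
orientation: [0.001, 0.83, -0.558, -0.0]
wrist_force: [0.3, -1.0, -2.5]
finger_gap: 0.0386
```

```bash
python3 st.py;python3 - <<'E'
from h import *
s=snap("scene","s8.png");t=snap("top","t8.png")
print(proj("scene",[.5795,-.0365,.085]))
cv2.imwrite("pics/c8.png",crop(s,*proj("scene",[.5795,-.0365,.085]),40,600))
E
```

```text
21.75 [ 0.5805 -0.0352  0.1245] [-1.980e-01  3.610e-01 -8.700e-02  1.124e+00 -1.000e-03 -2.157e+00] [ 0.34 -0.96 -2.49] [-0.029 -0.    -0.023] 0.03856279166365519
[[ 3.783e-01 -9.257e-01 -1.000e-03]
 [-9.257e-01 -3.783e-01 -5.000e-04]
 [ 1.000e-04  1.200e-03 -1.000e+00]]
[302.26145543 247.97929458]
```

View pics/c8.png

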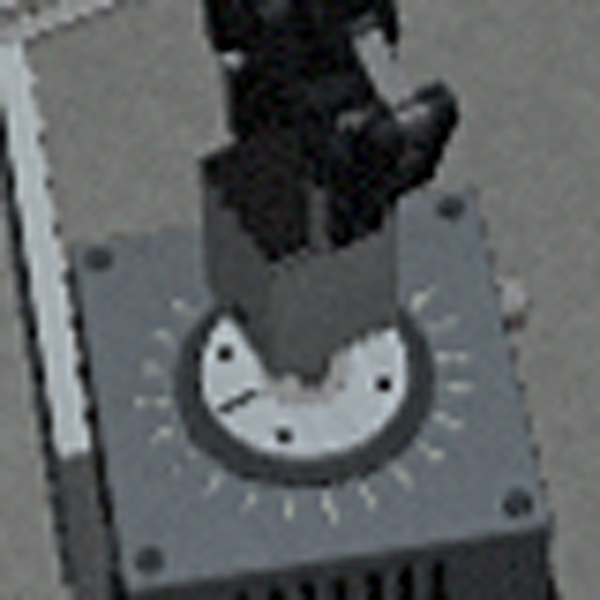

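Run:
```python
from h import *
s=cv2.imread("pics/s8.png")
r=.0297
for z in(.0895,):
  for c in((.5805,-.0352),(.5795,-.0365)):
    for h in(-22.5,-112.5,67.5):
        a=np.radians(h);print(z,c,h,proj("scene",[c[0]+r*np.cos(a),c[1]+r*np.sin(a),z]).round(1))
b=cv2.resize(s[225:270,275:330],(770,630),interpolation=cv2.INTER_CUBIC)
cv2.imwrite("pics/c8b.png",cv2.convertScaleAbs(b,alpha=1.5,beta=0))
```

```text
0.0895 (0.5805, -0.0352) -22.5 [299.4 257.8]
0.0895 (0.5805, -0.0352) -112.5 [290.1 244.6]
0.0895 (0.5805, -0.0352) 67.5 [315.7 249.7]
0.0895 (0.5795, -0.0365) -22.5 [298.8 257.5]
0.0895 (0.5795, -0.0365) -112.5 [289.5 244.3]
0.0895 (0.5795, -0.0365) 67.5 [315.  249.4]
```

View pics/c8b.png

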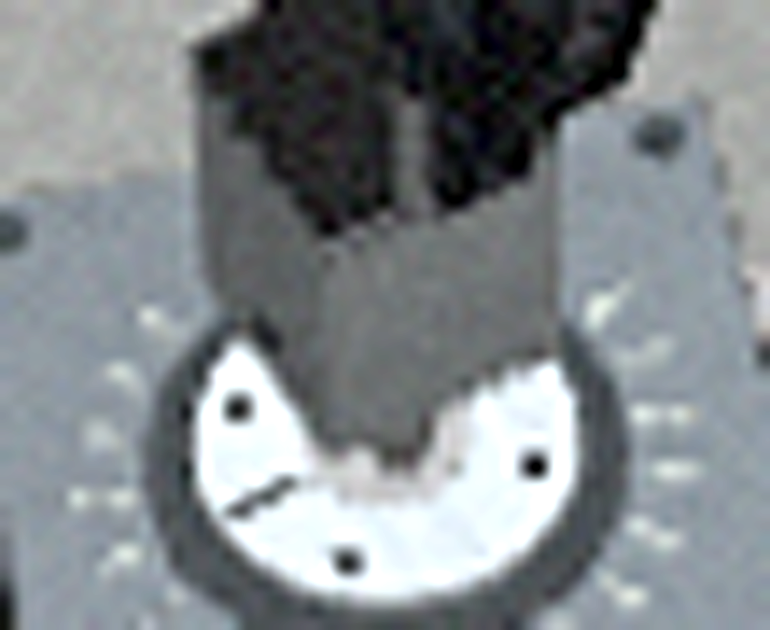

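In the scene crop, the riser's lower corners at (298,256), (290,246) and (315,250) lie within about 1 px of prediction, and the shaft sits beneath it. The correction is (−1,−1) mm. Lowering with force checks.

>>> jog_arm --pt "-0.001 -0.001 0 0 0 0.3" --pt "0 0 -0.003 0 0 0" --pt "0 0 -0.003 0 0 0" --pt "0 0 -0.003 0 0 0" --pt "0 0 -0.002 0 0 0" --pt "0 0 -0.002 0 0 0" --pt "0 0 -0.001 0 0 0" --pt "0 0 -0.001 0 0 0" --pt "0 0 -0.001 0 0 0" --pt "0 0 0 0 0 0"

```text
clock: 22.85
tcp_pos: [0.5799, -0.0363, 0.109]
orientation: [0.0, 0.832, -0.555, 0.0]
wrist_force: [-0.1, -1.2, -2.9]
finger_gap: 0.0388
```

```bash
python3 st.py
```

```text
22.85 [ 0.5799 -0.0363  0.109 ] [-2.000e-01  3.690e-01 -1.150e-01  1.087e+00 -1.000e-03 -2.164e+00] [-0.07 -1.19 -2.94] [-0.012  0.028  0.034] 0.0387916273249635
[[ 3.831e-01 -9.237e-01 -1.000e-04]
 [-9.237e-01 -3.831e-01 -7.000e-04]
 [ 6.000e-04  4.000e-04 -1.000e+00]]
```

>>> jog_arm --pt "0 0 -0.001 0 0 0" --pt "0 0 -0.001 0 0 0" --pt "0 0 -0.001 0 0 0" --pt "0 0 -0.001 0 0 0" --pt "0 0 -0.001 0 0 0" --pt "0 0 -0.001 0 0 0" --pt "0 0 0 0 0 0" --pt "0 0 0 0 0 0" --pt "0 0 0 0 0 0" --pt "0 0 0 0 0 0"

```text
clock: 23.85
tcp_pos: [0.5799, -0.0363, 0.1031]
orientation: [0.0, 0.832, -0.555, 0.0]
wrist_force: [-0.6, 0.4, -2.5]
finger_gap: 0.0389
```

```bash
python3 st.py
```

```text
23.85 [ 0.5799 -0.0363  0.1031] [-2.000e-01  3.730e-01 -1.240e-01  1.073e+00 -1.000e-03 -2.164e+00] [-0.63  0.44 -2.55] [ 0.103  0.023 -0.045] 0.03887004846961827
[[ 3.831e-01 -9.237e-01 -1.000e-04]
 [-9.237e-01 -3.831e-01 -7.000e-04]
 [ 6.000e-04  4.000e-04 -1.000e+00]]
```

>>> jog_arm --pt "0 0 -0.0015 0 0 0" --pt "0 0 -0.0015 0 0 0" --pt "0 0 -0.0015 0 0 0" --pt "0 0 -0.0015 0 0 0" --pt "0 0 -0.0015 0 0 0" --pt "0 0 -0.0015 0 0 0" --pt "0 0 -0.0015 0 0 0" --pt "0 0 -0.001 0 0 0" --pt "0 0 -0.001 0 0 0" --pt "0 0 0 0 0 0"

```text
clock: 24.85
tcp_pos: [0.5798, -0.0363, 0.0905]
orientation: [0.0, 0.832, -0.555, 0.0]
wrist_force: [-0.5, -0.1, -3.1]
finger_gap: 0.0389
```

```bash
python3 st.py
```

```text
24.85 [ 0.5798 -0.0363  0.0905] [-2.000e-01  3.820e-01 -1.440e-01  1.045e+00 -1.000e-03 -2.164e+00] [-0.55 -0.07 -3.06] [ 0.078  0.151 -0.021] 0.038934923197536046
[[ 3.831e-01 -9.237e-01 -3.000e-04]
 [-9.237e-01 -3.831e-01 -6.000e-04]
 [ 5.000e-04  5.000e-04 -1.000e+00]]
```

Still free (the D engaged cleanly). The last few millimetres to the plate.

>>> jog_arm --pt "0 0 -0.0005 0 0 0" --pt "0 0 -0.0005 0 0 0" --pt "0 0 -0.0005 0 0 0" --pt "0 0 -0.0005 0 0 0" --pt "0 0 -0.0005 0 0 0" --pt "0 0 -0.0005 0 0 0" --pt "0 0 0 0 0 0" --pt "0 0 0 0 0 0" --pt "0 0 0 0 0 0" --pt "0 0 0 0 0 0"

```text
clock: 25.85
tcp_pos: [0.5799, -0.0363, 0.0888]
orientation: [0.0, 0.832, -0.555, 0.001]
wrist_force: [-4.0, 1.9, 6.1]
finger_gap: 0.0386
```

```bash
python3 st.py;python3 - <<'E'
from h import *
s=snap("scene","s9.png")
b=cv2.resize(s[210:290,260:345],(765,720)[:2] if 0 else (638,600),interpolation=cv2.INTER_CUBIC)
cv2.imwrite("pics/c9.png",cv2.convertScaleAbs(b,alpha=1.4,beta=0))
E
```

```text
25.85 [ 0.5799 -0.0363  0.0888] [-2.000e-01  3.830e-01 -1.470e-01  1.040e+00 -1.000e-03 -2.164e+00] [-3.98  1.92  6.11] [0.293 0.79  0.018] 0.038606433358570585
[[ 3.832e-01 -9.237e-01  7.000e-04]
 [-9.237e-01 -3.832e-01 -9.000e-04]
 [ 1.100e-03 -3.000e-04 -1.000e+00]]
```

View pics/c9.png

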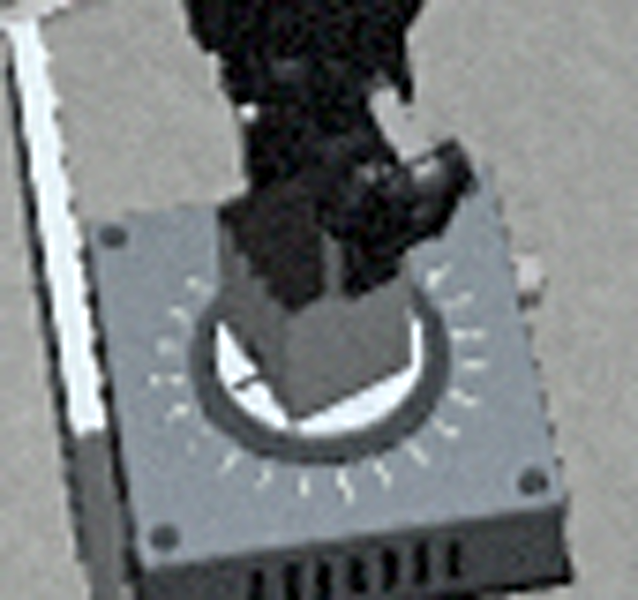

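The riser rests on the plate: contact at TCP z=.0888, exactly as predicted, and the crop shows the bottom corner on the plate with the face square to the index line. Releasing and rising.

>>> jog_arm --pt "0 0 0 0 0 0" --pt "0 0 0 0 0 0" --pt "0 0 0 0 0 0" --pt "0 0 0 0 0 0" --pt "0 0 0.005 0 0 0" --pt "0 0 0.015 0 0 0" --pt "0 0 0.02 0 0 0" --pt "0 0 0.03 0 0 0" --pt "0 0 0.03 0 0 0" --pt "0 0 0.03 0 0 0" --hand 0.75

```text
clock: 26.9
tcp_pos: [0.5798, -0.0364, 0.2191]
orientation: [0.0, 0.832, -0.555, 0.0]
wrist_force: [0.3, -0.3, -0.2]
finger_gap: 0.0642
```

>>> jog_arm --pt "-0.005 -0.028 0 0 0 0" --pt "-0.005 -0.028 0 0 0 0" --pt "-0.005 -0.028 0 0 0 0" --pt "-0.005 -0.028 0 0 0 0" --pt "-0.005 -0.028 0 0 0 0" --pt "-0.005 -0.028 0 0 0 0" --pt "-0.005 -0.028 0 0 0 0" --pt "-0.005 -0.028 0 0 0 0" --pt "-0.005 -0.028 -0.02 0 0 0" --pt "-0.004 -0.028 -0.03 0 0 0" --hand 0.9

```text
clock: 27.9
tcp_pos: [0.532, -0.3186, 0.1697]
orientation: [0.001, 0.832, -0.555, 0.003]
wrist_force: [0.9, -0.2, 0.6]
finger_gap: 0.0765
```

```bash
python3 st.py;python3 - <<'E'
from h import *
s=snap("scene","s10.png");t=snap("top","t10.png")
cv2.imwrite("pics/c10.png",np.hstack([crop(s,*proj("scene",[.5795,-.0365,.085]),45),crop(t,*proj("top",[.5795,-.0365,.085]),45)]))
print(proj("scene",[.5795,-.0365,.118]),proj("top",[.5795,-.0365,.118]))
cv2.imwrite("pics/c10b.png",np.hstack([crop(s,182,260,45),crop(t,446,257,45)]))
E
```

```text
27.9 [ 0.532  -0.3186  0.1697] [-6.690e-01  4.080e-01  9.500e-02  1.252e+00 -1.000e-03 -2.633e+00] [ 0.91 -0.24  0.56] [-0.034 -0.053 -0.004] 0.07654116360541303
[[ 0.383  -0.9237  0.0042]
 [-0.9237 -0.3831 -0.0041]
 [ 0.0054 -0.0023 -1.    ]]
[301.85186426 239.3936585 ] [333.73311365 230.60028749]
```

View pics/c10.png

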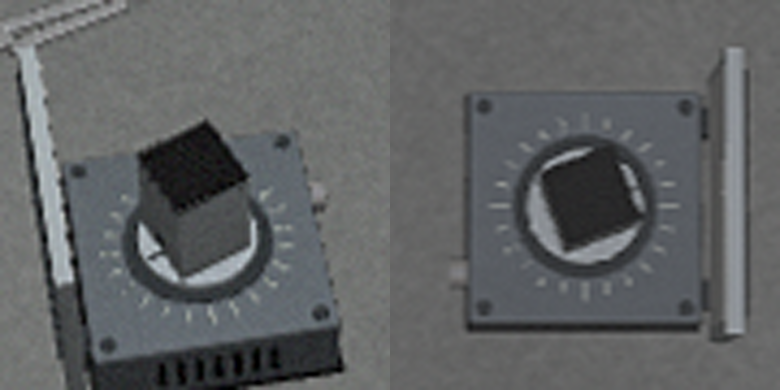

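View pics/c10b.png

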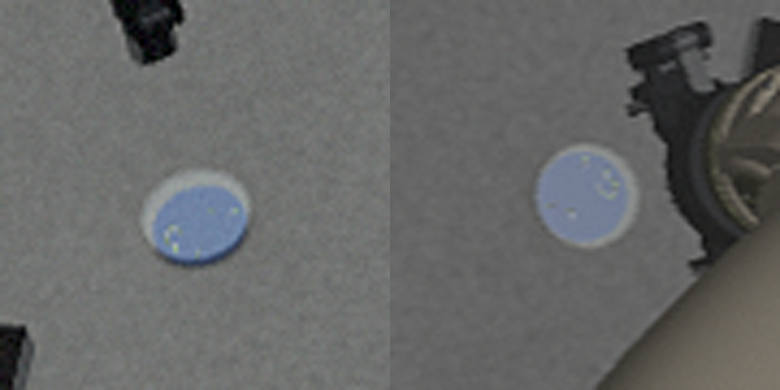

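The riser stands on the plate with the black pad up, square to the index line. The small dish is at scene ~(182,265), top ~(446,257), between and clear of the fingers. Descending to it.

>>> jog_arm --pt "0 0.0006 -0.02 0 0 0" --pt "0 0.0006 -0.025 0 0 0" --pt "0 0 -0.025 0 0 0" --pt "0 0 -0.025 0 0 0" --pt "0 0 -0.025 0 0 0" --pt "0 0 -0.016 0 0 0" --pt "0 0 -0.008 0 0 0" --pt "0 0 -0.004 0 0 0" --pt "0 0 0 0 0 0" --pt "0 0 0 0 0 0" --hand 0.82

```text
clock: 29.0
tcp_pos: [0.5317, -0.3156, 0.0208]
orientation: [0.0, 0.832, -0.555, 0.001]
wrist_force: [-0.2, -0.2, 0.8]
finger_gap: 0.0702
```

```bash
python3 st.py;python3 - <<'E'
from h import *
s=snap("scene","s11.png");t=snap("top","t11.png")
cv2.imwrite("pics/c11.png",np.hstack([crop(s,182,260,30),crop(t,446,257,30)]))
E
```

```text
29.0 [ 0.5317 -0.3156  0.0208] [-6.650e-01  5.040e-01 -1.360e-01  9.280e-01 -1.000e-03 -2.629e+00] [-0.23 -0.24  0.81] [ 0.019 -0.016 -0.015] 0.07015429011661109
[[ 3.832e-01 -9.237e-01  1.400e-03]
 [-9.237e-01 -3.832e-01 -1.800e-03]
 [ 2.200e-03 -6.000e-04 -1.000e+00]]
```

View pics/c11.png

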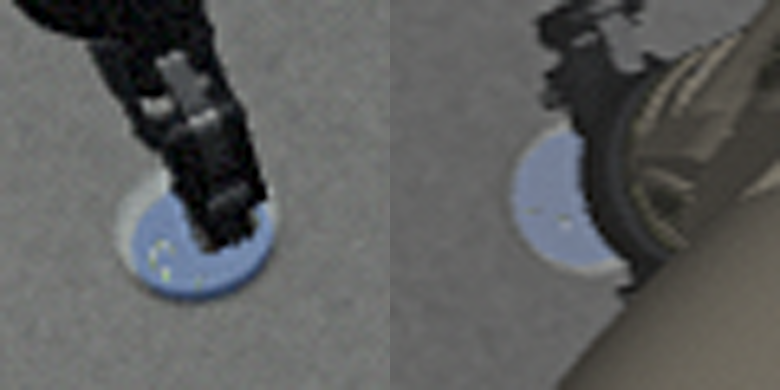

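>>> jog_arm --pt "0 -0.0017 0 0 0 0" --pt "0 0 -0.004 0 0 0" --pt "0 0 -0.004 0 0 0" --pt "0 0 -0.004 0 0 0" --pt "0 0 -0.004 0 0 0" --pt "0 0 -0.003 0 0 0" --pt "0 0 -0.002 0 0 0" --pt "0 0 -0.001 0 0 0" --pt "0 0 -0.001 0 0 0" --pt "0 0 0 0 0 0"

```text
clock: 30.1
tcp_pos: [0.5309, -0.3168, -0.0034]
orientation: [0.0, 0.832, -0.555, 0.0]
wrist_force: [0.2, -0.1, -0.5]
finger_gap: 0.0703
```

```bash
python3 st.py;python3 - <<'E'
from h import *
s=snap("scene","s12.png")
cv2.imwrite("pics/c12.png",crop(s,182,260,30,600))
E
```

```text
30.1 [ 0.5309 -0.3168 -0.0034] [-6.670e-01  5.290e-01 -1.610e-01  8.800e-01 -1.000e-03 -2.631e+00] [ 0.19 -0.06 -0.46] [-0.025  0.025 -0.015] 0.07029383212847308
[[ 3.831e-01 -9.237e-01 -0.000e+00]
 [-9.237e-01 -3.831e-01 -7.000e-04]
 [ 7.000e-04  3.000e-04 -1.000e+00]]
```

View pics/c12.png

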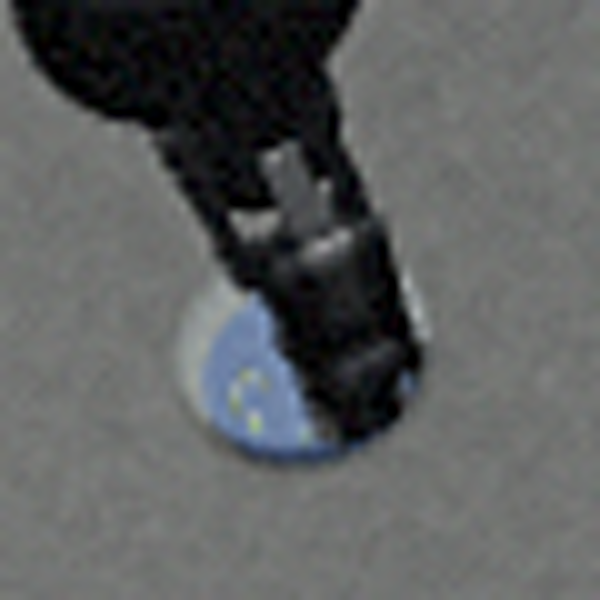

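The finger stands in front of the dish rim, down to mid-side, with no contact force. Closing at 20 N.

>>> jog_arm --pt "0 0 0 0 0 0" --pt "0 0 0 0 0 0" --pt "0 0 0 0 0 0" --pt "0 0 0 0 0 0" --pt "0 0 0 0 0 0" --pt "0 0 0 0 0 0" --pt "0 0 0 0 0 0" --pt "0 0 0 0 0 0" --pt "0 0 0 0 0 0" --pt "0 0 0 0 0 0" --hand 0.55 --force 25

```text
clock: 31.15
tcp_pos: [0.5309, -0.3169, -0.0034]
orientation: [0.0, 0.832, -0.555, 0.0]
wrist_force: [0.1, -0.1, -0.3]
finger_gap: 0.047
```

```bash
python3 st.py;python3 - <<'E'
from h import *
s=snap("scene","s13.png")
cv2.imwrite("pics/c13.png",crop(s,182,260,30,600))
E
```

```text
31.15 [ 0.5309 -0.3169 -0.0034] [-6.680e-01  5.290e-01 -1.610e-01  8.800e-01 -1.000e-03 -2.631e+00] [ 0.12 -0.12 -0.3 ] [0.041 0.038 0.   ] 0.0470499569385272
[[ 3.831e-01 -9.237e-01 -1.000e-04]
 [-9.237e-01 -3.831e-01 -8.000e-04]
 [ 7.000e-04  3.000e-04 -1.000e+00]]
```

View pics/c13.png

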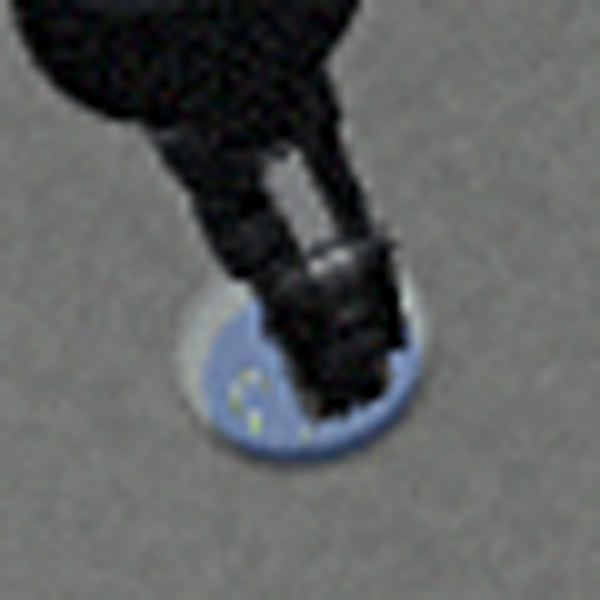

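The gap reads 47 mm, so the fingers passed above the rim: at this opening the tips sit farther back than I assumed. I estimate the tip height from the picture.

Run:
```python
from h import *
for (u,v) in((183,271.5),(186,272),(190,270)):
  for z in(.01,.015,.02,.025): print(u,v,z,ray("scene",u,v,z).round(4))
```

```text
183 271.5 0.01 [ 0.5507 -0.3166  0.01  ]
183 271.5 0.015 [ 0.5541 -0.3158  0.015 ]
183 271.5 0.02 [ 0.5575 -0.3149  0.02  ]
183 271.5 0.025 [ 0.5609 -0.3141  0.025 ]
186 272 0.01 [ 0.5532 -0.3097  0.01  ]
186 272 0.015 [ 0.5566 -0.3089  0.015 ]
186 272 0.02 [ 0.56   -0.3081  0.02  ]
186 272 0.025 [ 0.5634 -0.3072  0.025 ]
190 270 0.01 [ 0.549  -0.3002  0.01  ]
190 270 0.015 [ 0.5524 -0.2995  0.015 ]
190 270 0.02 [ 0.5558 -0.2987  0.02  ]
190 270 0.025 [ 0.5592 -0.2979  0.025 ]
```

>>> jog_arm --pt "0 0 0 0 0 0" --pt "0 0 0 0 0 0" --pt "0 0 0 0 0 0" --pt "0 0 0 0 0 0" --pt "0 0 0 0 0 0" --pt "0 0 -0.003 0 0 0" --pt "0 0 -0.003 0 0 0" --pt "0 0 -0.003 0 0 0" --pt "0 0 -0.002 0 0 0" --pt "0 0 0 0 0 0" --hand 0.82

```text
clock: 32.2
tcp_pos: [0.5306, -0.3166, -0.0149]
orientation: [0.0, 0.832, -0.555, -0.0]
wrist_force: [0.2, 1.5, -0.0]
finger_gap: 0.0696
```

>>> jog_arm --pt "0 0 0 0 0 0" --pt "0 0 0 0 0 0" --pt "0 0 0 0 0 0" --pt "0 0 0 0 0 0" --pt "0 0 0 0 0 0" --pt "0 0 0 0 0 0" --pt "0 0 0 0 0 0" --pt "0 0 0 0 0 0" --pt "0 0 0 0 0 0" --pt "0 0 0 0 0 0" --hand 0.6 --force 25

```text
clock: 33.2
tcp_pos: [0.5314, -0.3172, -0.0139]
orientation: [0.0, 0.832, -0.555, 0.001]
wrist_force: [1.0, 0.5, 5.9]
finger_gap: 0.0514
```

```bash
python3 st.py;python3 - <<'E'
from h import *
s=snap("scene","s14.png")
cv2.imwrite("pics/c14.png",crop(s,182,260,30,600))
E
```

```text
33.2 [ 0.5314 -0.3172 -0.0139] [-6.670e-01  5.400e-01 -1.720e-01  8.570e-01 -1.000e-03 -2.631e+00] [0.98 0.54 5.86] [-0.079 -0.029 -0.031] 0.05141095262474357
[[ 3.831e-01 -9.237e-01  9.000e-04]
 [-9.237e-01 -3.831e-01 -1.400e-03]
 [ 1.700e-03 -3.000e-04 -1.000e+00]]
```

View pics/c14.png

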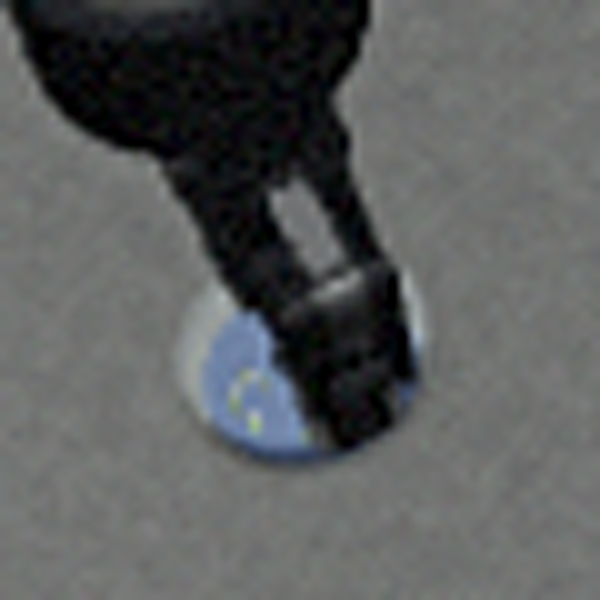

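>>> jog_arm --pt "0 0 0 0 0 0" --pt "0 0 0 0 0 0" --pt "0 0 0 0 0 0" --pt "0 0 0 0 0 0" --pt "0 0 0 0 0 0" --pt "0 0 0 0 0 0" --pt "0 0 0 0 0 0" --pt "0 0 0 0 0 0" --pt "0 0 0 0 0 0" --pt "0 0 0 0 0 0" --hand 0.57 --force 22

```text
clock: 34.25
tcp_pos: [0.5314, -0.3174, -0.0135]
orientation: [0.0, 0.832, -0.555, 0.001]
wrist_force: [-0.8, -0.2, 7.1]
finger_gap: 0.0485
```

```bash
python3 st.py;python3 - <<'E'
from h import *
s=snap("scene","s15.png")
cv2.imwrite("pics/c15.png",crop(s,182,260,30,600))
E
```

```text
34.25 [ 0.5314 -0.3174 -0.0135] [-6.680e-01  5.390e-01 -1.720e-01  8.580e-01 -1.000e-03 -2.631e+00] [-0.77 -0.23  7.15] [ 0.017  0.031 -0.05 ] 0.04853255575532459
[[ 3.830e-01 -9.237e-01  1.000e-03]
 [-9.237e-01 -3.830e-01 -1.800e-03]
 [ 2.100e-03 -3.000e-04 -1.000e+00]]
```

View pics/c15.png

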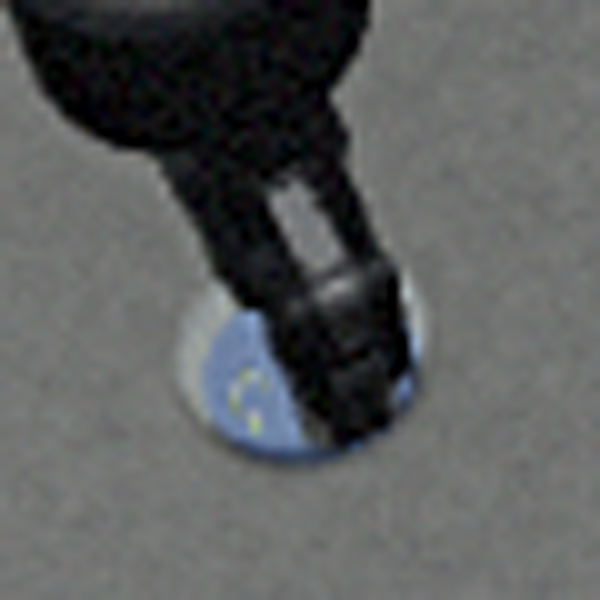

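The gap follows the command and the force rises, so the tips are resting on the lid: they end about 28 mm behind the nominal TCP at this opening. Raise, open, and go lower to TCP z≈−.025.

>>> jog_arm --pt "0 0 0.004 0 0 0" --pt "0 0 0.004 0 0 0" --pt "0 0 0 0 0 0" --pt "0 0 0 0 0 0" --pt "0 0 0 0 0 0" --pt "0 0 0 0 0 0" --pt "0 0 0 0 0 0" --pt "0 0 0 0 0 0" --pt "0 0 0 0 0 0" --pt "0 0 0 0 0 0" --hand 0.82

```text
clock: 35.3
tcp_pos: [0.5309, -0.3169, -0.0064]
orientation: [0.0, 0.832, -0.555, 0.0]
wrist_force: [0.2, 0.8, 0.2]
finger_gap: 0.0703
```

>>> jog_arm --pt "0 0 -0.003 0 0 0" --pt "0 0 -0.003 0 0 0" --pt "0 0 -0.003 0 0 0" --pt "0 0 -0.003 0 0 0" --pt "0 0 -0.002 0 0 0" --pt "0 0 -0.002 0 0 0" --pt "0 0 -0.001 0 0 0" --pt "0 0 -0.001 0 0 0" --pt "0 0 0 0 0 0" --pt "0 0 0 0 0 0"

```text
clock: 36.3
tcp_pos: [0.531, -0.3169, -0.0243]
orientation: [0.0, 0.832, -0.555, 0.0]
wrist_force: [0.7, -0.9, -0.1]
finger_gap: 0.0701
```

```bash
python3 st.py;python3 - <<'E'
from h import *
s=snap("scene","s16.png")
cv2.imwrite("pics/c16.png",crop(s,182,260,30,600))
E
```

```text
36.3 [ 0.531  -0.3169 -0.0243] [-6.670e-01  5.510e-01 -1.820e-01  8.370e-01 -1.000e-03 -2.631e+00] [ 0.68 -0.91 -0.1 ] [-0.014 -0.005  0.003] 0.070080188598496
[[ 3.831e-01 -9.237e-01  1.000e-04]
 [-9.237e-01 -3.831e-01 -9.000e-04]
 [ 9.000e-04  2.000e-04 -1.000e+00]]
```

View pics/c16.png

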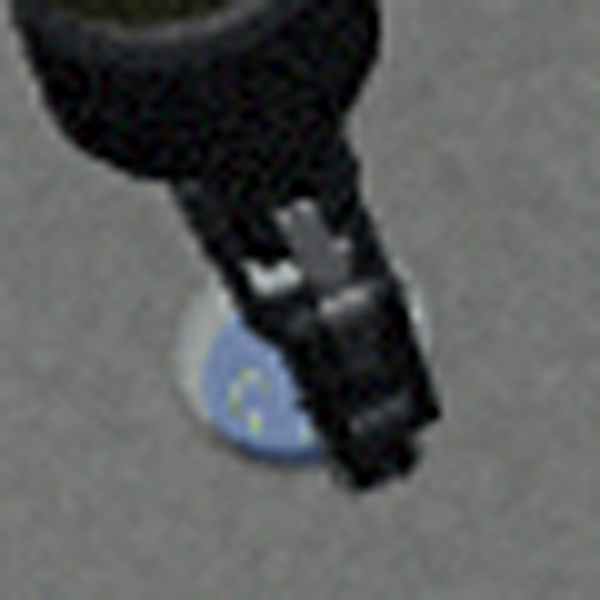

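Now the finger reaches past the dish's front edge. Closing.

>>> jog_arm --pt "0 0 0 0 0 0" --pt "0 0 0 0 0 0" --pt "0 0 0 0 0 0" --pt "0 0 0 0 0 0" --pt "0 0 0 0 0 0" --pt "0 0 0 0 0 0" --pt "0 0 0 0 0 0" --pt "0 0 0 0 0 0" --pt "0 0 0 0 0 0" --pt "0 0 0 0 0 0" --hand 0.55 --force 22

```text
clock: 37.35
tcp_pos: [0.5311, -0.317, -0.0239]
orientation: [0.0, 0.832, -0.555, 0.0]
wrist_force: [-2.4, 0.7, 5.0]
finger_gap: 0.0587
```

```bash
python3 st.py;python3 - <<'E'
from h import *
s=snap("scene","s17.png")
cv2.imwrite("pics/c17.png",crop(s,182,260,30,600))
E
```

```text
37.35 [ 0.5311 -0.317  -0.0239] [-6.680e-01  5.510e-01 -1.820e-01  8.370e-01 -1.000e-03 -2.631e+00] [-2.43  0.67  5.  ] [ 0.097  0.237 -0.037] 0.05867895574297108
[[ 3.831e-01 -9.237e-01  3.000e-04]
 [-9.237e-01 -3.831e-01 -1.100e-03]
 [ 1.200e-03  1.000e-04 -1.000e+00]]
```

View pics/c17.png

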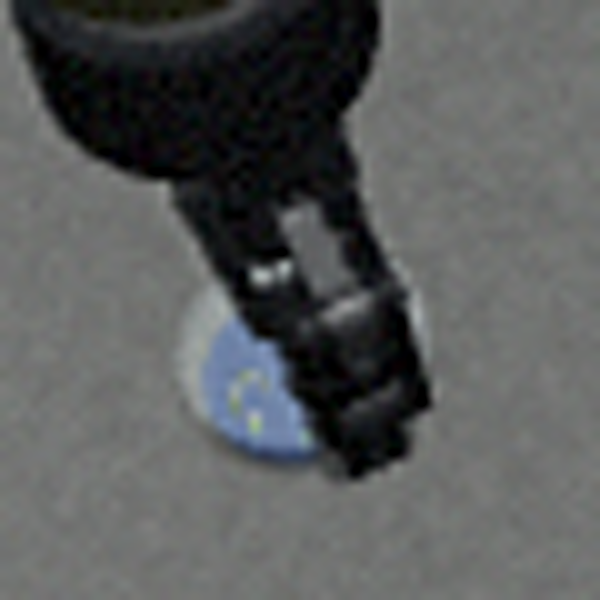

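Gripped at 58.7 mm. Lift gently and look.

>>> jog_arm --pt "0 0 0.003 0 0 0" --pt "0 0 0.006 0 0 0" --pt "0 0 0.012 0 0 0" --pt "0 0 0.02 0 0 0" --pt "0 0 0.028 0 0 0" --pt "0 0 0.034 0 0 0" --pt "0 0 0.034 0 0 0" --pt "0 0 0.03 0 0 0" --pt "0 0 0.02 0 0 0" --pt "0 0 0.01 0 0 0"

```text
clock: 38.4
tcp_pos: [0.5319, -0.3176, 0.1761]
orientation: [0.0, 0.832, -0.555, 0.002]
wrist_force: [0.5, 0.1, -0.1]
finger_gap: 0.0587
```

```bash
python3 st.py;python3 - <<'E'
from h import *
s=snap("scene","s18.png");u=proj("scene",[.531,-.317,.2])
cv2.imwrite("pics/c18.png",crop(s,*u,40,600))
s=cv2.imread("pics/s10.png");t=cv2.imread("pics/t10.png")
for n,im,th in(("scene",s,40),("top",t,62)):
    u=proj(n,[.5795,-.0365,.118])
    c=blob(im,*u,19,lambda p:p.max(2)<th)
    P=np.array([ray(n,*q[0],.118)[:2] for q in c]).astype(np.float32)
    print(n,cv2.minAreaRect(P),cv2.contourArea(c))
E
```

```text
38.4 [ 0.5319 -0.3176  0.1761] [-6.670e-01  4.050e-01  1.060e-01  1.267e+00 -1.000e-03 -2.631e+00] [ 0.47  0.06 -0.08] [-0.035  0.018  0.055] 0.058718867815287075
[[ 0.3831 -0.9237  0.0036]
 [-0.9237 -0.3831 -0.0036]
 [ 0.0047 -0.002  -1.    ]]
scene ((0.581152617931366, -0.03859187662601471), (0.0418676994740963, 0.04205184429883957), 21.677568435668945) 251.5
top ((0.5740017890930176, -0.03382249176502228), (0.06868287920951843, 0.0707060843706131), 1.500528335571289) 460.5
```

View pics/c18.png

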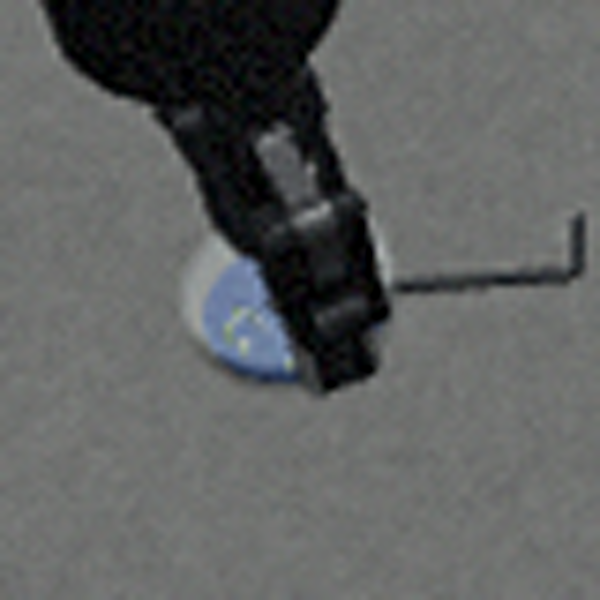

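The dish is lifted level. In the scene view, the riser's top measured at z=.118 is a 41.9 × 42.05 mm square at 21.7°, so it is fully seated and aligned. Carrying the dish over.

>>> jog_arm --pt "0.002 0.012 0 0 0 0" --pt "0.0038 0.022 0 0 0 0" --pt "0.0058 0.034 0 0 0 0" --pt "0.0058 0.034 0 0 0 0" --pt "0.0058 0.034 0 0 0 0" --pt "0.0058 0.034 0 0 0 0" --pt "0.0058 0.034 0 0 0 0" --pt "0.0058 0.034 0 0 0 0" --pt "0.0044 0.026 0 0 0 0" --pt "0.003 0.017 0 0 0 0"

```text
clock: 39.45
tcp_pos: [0.5775, -0.0326, 0.1706]
orientation: [0.001, 0.832, -0.554, -0.002]
wrist_force: [-0.1, 0.1, -0.8]
finger_gap: 0.0587
```

>>> jog_arm --pt "0 0 0 0 0 0" --pt "0 0 -0.005 0 0 0" --pt "0 0 -0.01 0 0 0" --pt "0 0 -0.015 0 0 0" --pt "0 0 -0.015 0 0 0" --pt "0 0 -0.015 0 0 0" --pt "0 0 -0.01 0 0 0" --pt "0 0 -0.004 0 0 0" --pt "0 0 0 0 0 0" --pt "0 0 0 0 0 0"

```text
clock: 40.45
tcp_pos: [0.5792, -0.0361, 0.099]
orientation: [0.0, 0.831, -0.556, 0.0]
wrist_force: [-0.4, -0.2, 0.5]
finger_gap: 0.0587
```

```bash
python3 st.py;python3 - <<'E'
from h import *
s=snap("scene","s19.png");u=proj("scene",[.58,-.0365,.11])
cv2.imwrite("pics/c19.png",crop(s,*u,40,600))
E
```

```text
40.45 [ 0.5792 -0.0361  0.099 ] [-2.000e-01  3.740e-01 -1.330e-01  1.063e+00 -1.000e-03 -2.164e+00] [-0.38 -0.23  0.46] [-0.021  0.043 -0.039] 0.05870855536423083
[[ 3.827e-01 -9.239e-01  6.000e-04]
 [-9.239e-01 -3.827e-01 -9.000e-04]
 [ 1.000e-03 -2.000e-04 -1.000e+00]]
```

View pics/c19.png

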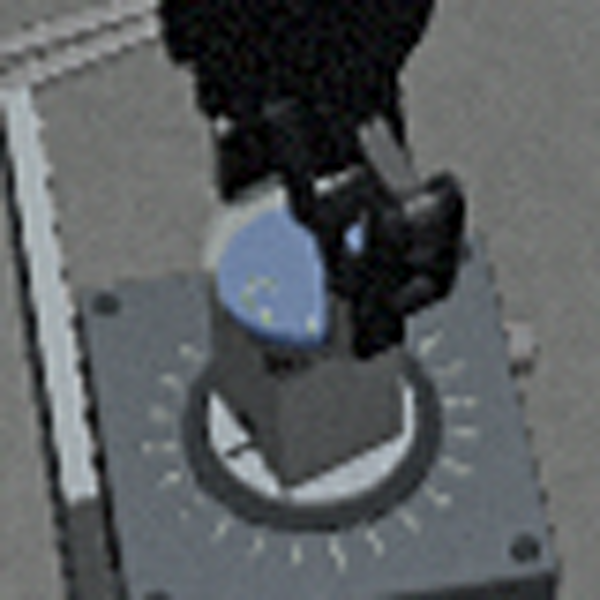

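>>> jog_arm --pt "0.0006 -0.0005 -0.001 0 0 0" --pt "0 0 -0.001 0 0 0" --pt "0 0 -0.001 0 0 0" --pt "0 0 -0.001 0 0 0" --pt "0 0 -0.0005 0 0 0" --pt "0 0 -0.0005 0 0 0" --pt "0 0 0 0 0 0" --pt "0 0 0 0 0 0" --pt "0 0 0 0 0 0" --pt "0 0 0 0 0 0"

```text
clock: 41.5
tcp_pos: [0.5795, -0.0363, 0.094]
orientation: [0.0, 0.832, -0.555, 0.0]
wrist_force: [-2.0, 1.2, 5.2]
finger_gap: 0.0587
```

```bash
python3 st.py
```

```text
41.5 [ 0.5795 -0.0363  0.094 ] [-2.000e-01  3.790e-01 -1.400e-01  1.052e+00 -1.000e-03 -2.164e+00] [-2.01  1.17  5.2 ] [0.062 0.453 0.014] 0.05868789825527178
[[ 3.832e-01 -9.237e-01  3.000e-04]
 [-9.237e-01 -3.832e-01 -8.000e-04]
 [ 9.000e-04  1.000e-04 -1.000e+00]]
```

Contact at z=.094 as expected (5 N). Release, then rise straight up.

>>> jog_arm --pt "0 0 0 0 0 0" --pt "0 0 0 0 0 0" --pt "0 0 0 0 0 0" --pt "0 0 0 0 0 0" --pt "0 0 0 0 0 0" --pt "0 0 0.004 0 0 0" --pt "0 0 0.01 0 0 0" --pt "0 0 0.02 0 0 0" --pt "0 0 0.03 0 0 0" --pt "0 0 0.03 0 0 0" --hand 0.82

```text
clock: 42.5
tcp_pos: [0.5793, -0.0363, 0.1892]
orientation: [0.0, 0.832, -0.555, 0.0]
wrist_force: [0.1, -0.7, 0.6]
finger_gap: 0.0702
```

>>> jog_arm --pt "0 0.01 0.02 0 0 0" --pt "-0.01 0.03 0.01 0 0 0" --pt "-0.02 0.03 0 0 0 0" --pt "-0.02 0.03 0 0 0 0" --pt "-0.02 0.03 0 0 0 0" --pt "-0.02 0.03 0 0 0 0" --pt "-0.02 0.03 0 0 0 0" --pt "-0.02 0.03 0 0 0 0" --pt "-0.02 0.03 0 0 0 0" --pt "0 0.01 0 0 0 0"

```text
clock: 43.5
tcp_pos: [0.4273, 0.2257, 0.219]
orientation: [-0.0, 0.833, -0.554, 0.0]
wrist_force: [0.0, -0.2, -0.1]
finger_gap: 0.0701
```

```bash
python3 st.py;python3 - <<'E'
from h import *
s=snap("scene","s20.png");t=snap("top","t20.png")
cv2.imwrite("pics/c20.png",np.hstack([crop(s,*proj("scene",[.58,-.0365,.11]),40),crop(t,*proj("top",[.58,-.0365,.11]),40)]))
for n,im in(("top",t),("scene",s)):
    u=proj(n,[.58,-.0365,.122]);c=blob(im,*u,22,lambda p:p[...,0]-p[...,2]>12)
    P=np.array([ray(n,*q[0],.122)[:2] for q in c]).astype(np.float32)
    print(n,cv2.minEnclosingCircle(P),cv2.fitEllipse(P))
E
```

```text
43.5 [0.4273 0.2257 0.219 ] [ 0.32   0.131 -0.154  1.285 -0.    -1.648] [ 0.04 -0.19 -0.15] [-0.002  0.007 -0.031] 0.07007537939093193
[[ 3.863e-01 -9.224e-01  5.000e-04]
 [-9.224e-01 -3.863e-01  2.000e-04]
 [ 1.000e-04 -5.000e-04 -1.000e+00]]
top ((0.5804747343063354, -0.03580663353204727), 0.02634914219379425) ((0.5806742310523987, -0.03585280850529671), (0.04968686029314995, 0.050187475979328156), 172.59024047851562)
scene ((0.5800905823707581, -0.03770272433757782), 0.026754066348075867) ((0.5800803303718567, -0.03767700120806694), (0.051034387201070786, 0.05194326117634773), 70.58240509033203)
```

View pics/c20.png

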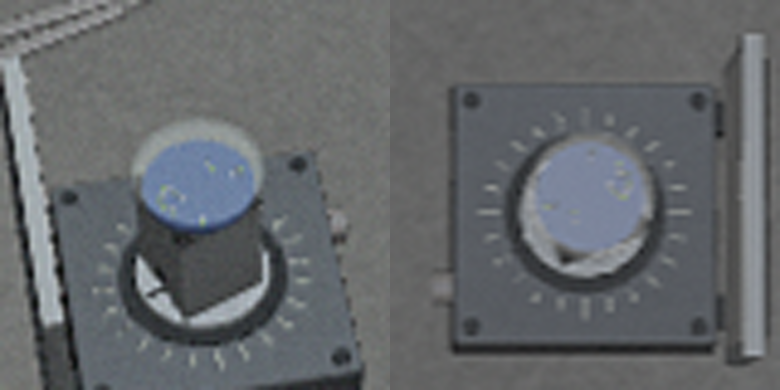

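View pics/s20.png

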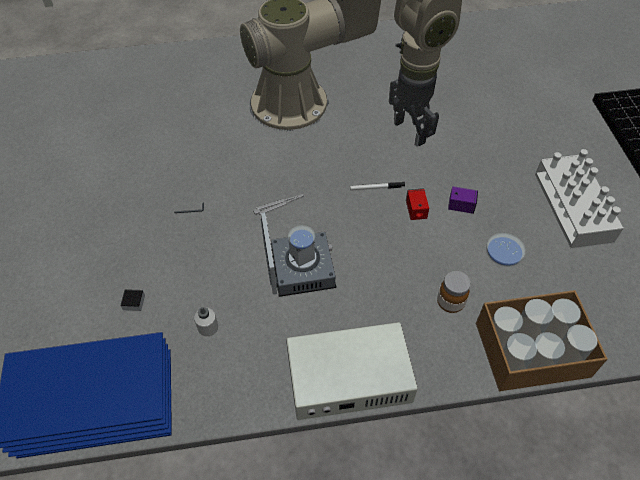

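The dish sits level and centred on the riser: scene (301,240), with centre agreement within about 1 mm. Everything else is where it was, and the arm is clear. Handing in.

```bash
python3 -c "
from workcell import *
print(hand_in())"
```

```text
the job is handed in; nothing more can be done
None
```

The job is done and handed in at about 43.6 s of the 72 s allowed. I stood the riser upright, released it, took it again from above, and seated it on the shaft. I then set the small Petri dish level on top.

**Checks that came out well**
- **Riser seating:** The riser met the plate at exactly the predicted height, with no jamming on the way down. In the scene camera its top measured 41.9 × 42.05 mm at the seated height.
- **Riser direction:** It is turned to 21.7°, against 22.5° from the index line. I did not see the set-screw side after seating; its direction rests on the measured turn and on the D-hole going home.
- **Dish:** It is about 1 mm or less off centre, and it looks level in both cameras.
- **Other things:** The other bench items looked unmoved in the last scene picture, by eye rather than measured.

**What disagreed or went wrong**
- **Cameras:** The two cameras differ by about 2 mm in y, so I used their mean. The top camera's measurement of the seated riser's top failed because the outline merged with the dark ring.
- **Joint 3 limit:** It stopped the first attempt to turn the riser upright at x≈.56, so I stood it farther out, at x≈.73. It also pushed the retreat after release sideways; the riser stayed standing.
- **Dish grasp:** The first two closings on the dish were too high. The second pressed on the lid with about 7 N. I opened, went lower, and gripped it properly.

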